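Swap the odd colour standard in the lamp-lit nest block

ROBOT

A 6-joint arm with a two-finger parallel gripper is mounted at the origin on the work surface. World frame = base frame: x ahead of the robot, y to its left, z up, the work surface at z = 0. Lengths are in mm, angles in rad, forces in N, time in s.
With the tool pointing down it reaches from about 350 to 975 mm from the base axis. Payload 7.1 kg.
Tool frame: the origin (TCP) lies midway between the tips of the shut fingers; the grasp point (between the pads) lies 19 mm behind it; z points along the fingers, y is the line along which they close (so a half turn about z gives the same grasp; the last joint's range is limited). The gripper opens to 88 mm and grips with 3 to 60 N. Pads are 20 mm wide; open, the fingers measure 115 mm over their backs; the gripper's body (75 mm by 178 mm) begins 61 mm behind the grasp point.
Start: joints at [1.312, 0.423, 1.63, -0, 1.089, -0.019], TCP at [148.411, 607.107, 222.675] pointing down, gripper open.
Joint ranges: [-3, 3], [-0.9, 2.11], [0.09, 2.58], [-1.31, 4.45], [0.11, 2.69], [-2.54, 2.54]. Speed limits (rad/s): [2.39, 2.39, 3.01, 3.14, 3.14, 3.14].

INTERFACE

Orientations are given as a rotation vector (axis times angle).
In Python, from workcell import ctrl gives the robot as it stands.
- The arm moves only by the shell command python3 -m inch 'ROWS' [OPENING]. ROWS is JSON, a list of rows, each an object with "xyz": the shift along the tool's x, y, z in mm, a list of three; "rot": the turn, a rotation vector about the tool's x, y, z in rad, a list of three. In form: [{"xyz": [dx, dy, dz], "rot": [ax, ay, az]}, ...]. A call has 1 to 12 rows; each row is the pose to reach, as a shift and turn from the pose commanded when the call began, along the tool's axes at that moment; what a row does not reach only later rows make up. A row lasts 1/12 s, in which the tool goes at most 41.7 mm and 7.16 degrees, less where a joint would pass 70% of its speed; a pose out of reach is approached as far as the arm can. A call with a gripper value outside its range is refused whole. OPENING is the closure in counts, from 0 (fully open) to 255 (shut), set as the call begins (- or left out, the last holds). The fingers move at their own pace and stop on an object; the grip force is fixed at half the most. Time passes only in rows, so rows that repeat a pose let the fingers close. It gives the time, the measured TCP pose, the force, the opening and the grip force at its end, in the units of the state.
- ctrl.get_obs(): the state, without advancing time (a new reading comes with each control period).
- ctrl.get_image(name): name is "side" or "top" or "wrist"; returns the picture (420x560x3 uint8, red, green, blue); there is no depth.
- ctrl.camera_model(name): a dict with "fx", "fy", "cx", "cy" (pixels), "position" and "attitude" of the camera in the world. Camera axes: x right, y up, looking along -z (the intrinsics and any distortion apply to the point x, -y, -z); pixel columns grow to the right and rows downward; lengths in mm; the calibration is good to about 2 mm. A picture is of the moment at which its call begins: read the wrist's pose just before it. camera_model takes no time and is no camera call; for the wrist camera it gives the pose at the moment of the call.
- ctrl.close_job(): hands the job in; it is judged then, once.
The state is a dict: "t": time; "qpos": joint angles; "qvel": joint speeds; "joint_torque": joint torques, N m; "ee_pos": TCP position; "orientation": TCP orientation; "ft_force": force on the tool from outside, world axes, zero at the start; "moment": the same for the moment, N m; "width": finger opening in mm; "grasp_force": force on a finger pad.
Only numpy, scipy, OpenCV 4.12 (cv2) and the standard library are available. Lean on these libraries where they do the work, as an engineer would, in place of code of your own. Each camera call takes 0.05 s, during which the arm holds its last target. There are 200 camera calls.

TASK

The three-pocket grey nest block under the lamp bar should hold only white standard tiles, but one of them is orange. Tip the orange tile up by pressing its near edge (at the yellow dot), take it out and set it down flat, coloured face up, in the red return tray, then take the white tile from the stock stand and seat it flat and fully home in the empty pocket. Do not drop tiles, do not knock the lamp, leave the two white tiles seated in the block and leave everything else where it is.

Things in the scene. Friction and masses are not known exactly. Their poses are not given: they have to be found in the camera images.
- nest: Fixed grey block 110 (x) x 236 (y) x 46 mm tall; origin at the centre of its underside, x to its far (lamp) side, y left. Three pockets at y = +80, 0, -80 mm, each from x = -43 to +41.5 mm and 54 mm wide, ribs 26 mm between. Pocket floor level at z = 30 mm from x = -4 to +41.5 mm (a tile lies flush with the rim); from x = -4 mm to the near end (yellow dot) a 36 degree ramp falls into a V-shaped well.
- pocket_a (a point): Left pocket (block's y = +80 mm): where the centre of a seated tile's underside belongs, 30 mm above the bench; axes as the block's. In every pocket, pushing a tile's near end lightly (a few N) about 10 mm below the rim tips it about the line x = -4 mm; past 25 degrees it falls onto the ramp and stays tipped.
- pocket_b (a point): Middle pocket (block's y = 0): same kind of point, axes as the block's. A tipped tile rests at about 36 degrees, near end down in the well, its far end about 25 mm up with its long sides free above the rim; pressing that raised end down tips it back flat.
- pocket_c (a point): Right pocket (block's y = -80 mm), same kind of point. Axes as the block's.
- lamp: Fixed aluminium lamp bar over the block's far part; origin and axes as the block's. Bar at x = +31 to +45 mm, 250 mm long, 143 to 156 mm above the bench; 10 mm posts at x = 75, y = +-121 mm. It bars a gripper from coming straight down on a tipped tile's raised end; one leaning back to the robot about 36 degrees (fingers pointing down and to +x) goes in below it, square to the tile.
- orange_tile: Colour-standard tile, 80 x 50 x 16 mm (own x, y, z): a black holder 8 mm thick with a coloured ceramic face 72 x 50 x 8 mm on top (a 4 mm step at each end), 0.12 kg give or take 30 percent; origin at the centre of its underside, z up through the coloured face. Orange: the wrong one, in one of the three pockets, x along the block's x.
- white_tile_1: Colour-standard tile, 80 x 50 x 16 mm (own x, y, z): a black holder 8 mm thick with a coloured ceramic face 72 x 50 x 8 mm on top (a 4 mm step at each end), 0.12 kg give or take 30 percent; origin at the centre of its underside, z up through the coloured face. White, rightly in one of the pockets.
- white_tile_2: Colour-standard tile, 80 x 50 x 16 mm (own x, y, z): a black holder 8 mm thick with a coloured ceramic face 72 x 50 x 8 mm on top (a 4 mm step at each end), 0.12 kg give or take 30 percent; origin at the centre of its underside, z up through the coloured face. White, rightly in one of the pockets.
- stock_white: Colour-standard tile, 80 x 50 x 16 mm (own x, y, z): a black holder 8 mm thick with a coloured ceramic face 72 x 50 x 8 mm on top (a 4 mm step at each end), 0.12 kg give or take 30 percent; origin at the centre of its underside, z up through the coloured face. White: the replacement, lying flat on one saddle of the stock stand, x along the stand's x.
- stock_blue: Colour-standard tile, 80 x 50 x 16 mm (own x, y, z): a black holder 8 mm thick with a coloured ceramic face 72 x 50 x 8 mm on top (a 4 mm step at each end), 0.12 kg give or take 30 percent; origin at the centre of its underside, z up through the coloured face. Blue: not wanted, on the other saddle of the stock stand.
- stock_stand: Fixed stand, on the left or the right of the block: base plate 110 (x) x 160 (y) x 10 mm with two grey saddles 70 (x) x 24 (y) mm, at y = +50 and -50 mm, tops 40 mm above the bench; the tiles lie lengthwise on them and overhang 13 mm on each long side and 5 mm at each end. Origin at the centre of the underside.
- return_tray: Fixed red open tray on the other side of the block, 170 (x) x 160 (y) x 18 mm outside, walls and floor 4 mm; origin at the centre of its underside, floor 4 mm above it.
- reagent_bottle: Amber glass bottle, 64 mm across, 150 mm tall, bystander on the far side; origin at the centre of its underside.
- beaker: Open glass beaker, 68 mm across, 85 mm tall, bystander on the far side; origin at the centre of its underside.
- sample_jar: Small clear jar with blue cap, 38 mm across, 50 mm tall, bystander between robot and nest block; origin at the centre of its underside.
- lab_spatula: Spatula with black handle, 150 mm long, lying flat, bystander between robot and nest block; origin at its middle, underside.
Mind the look-alikes: they are no part of the job. What is shaped like the orange_tile but pink or turquoise is not meant. What is shaped like the stock_white but pink is not meant.

How it is judged:
By the outcome, as a careful person would: the job done as asked, in the order asked, and still so for the second after the job is handed in, with the robot touching nothing.
It also fails if it takes over 72 s, if anything falls off the work surface, if the arm or the gripper's body presses on something with over 40 N, if the wrist force passes 120 N, or if a joint passes its speed limit or range.

## Working session

There is one attempt and no reset: what is moved stays moved. The work goes in short steps, Python scripts to look and compute and a shell command to move; the robot and the scene stay as the last step left them, time stands still between calls to the robot, and variables do not carry over. Pictures are saved under pics/ and viewed, at most 15 in all, crops included, and the job is handed in when it is done.

```bash
ls; mkdir -p pics
python3 - <<'E'
from workcell import ctrl
import cv2
o=ctrl.get_obs();print({k:o[k] for k in('t','ee_pos','orientation','width','ft_force')})
for n in('top','side'):
    im=ctrl.get_image(n);cv2.imwrite(f'pics/{n}0.png',im[:,:,::-1]);print(ctrl.camera_model(n))
print(ctrl.camera_model('wrist'))
E
```

```text
pics
{'t': 0.0, 'ee_pos': array([148.27831413, 606.59911879, 221.92098374]), 'orientation': array([-3.75733108e-01, -3.11885479e+00,  2.33233209e-03]), 'width': 87.7357952236741, 'ft_force': array([-0.52184591,  0.04124773, -0.55319133])}
{'fx': 462.7973482835552, 'fy': 462.7973482835552, 'cx': 288.88926268649595, 'cy': 203.51865532828458, 'position': array([ 491.49839574,    2.11568191, 1169.29155334]), 'attitude': array([ 0.04362636, -0.05918676, -1.59674702])}
{'fx': 388.32226697155005, 'fy': 388.32226697155005, 'cx': 284.18337792356357, 'cy': 211.34068368425, 'position': array([  -4.67846807, -621.29381153,  717.0282272 ]), 'attitude': array([ 0.8745207 , -0.35192534, -0.69218446])}
{'fx': 293.48446358703944, 'fy': 293.48446358703944, 'cx': 283.6158238275695, 'cy': 210.82169872523562, 'position': array([ 66.57101562, 626.15743916, 383.99153771]), 'attitude': array([-0.26661334, -0.20620897,  1.31913222])}
```

View pics/top0.png

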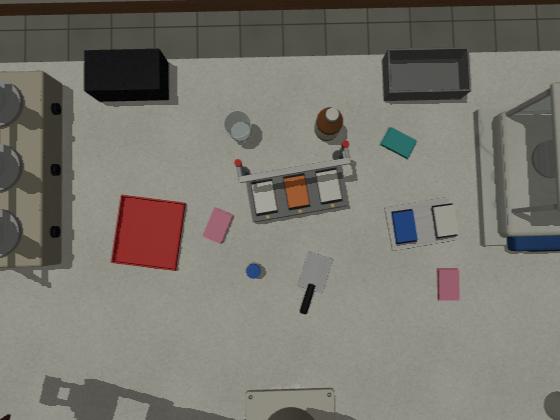

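View pics/side0.png

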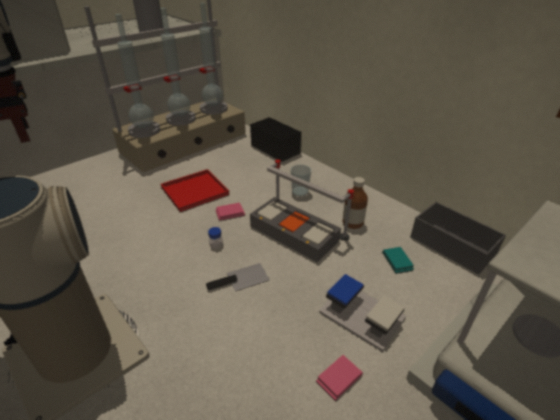

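The top view shows the orange tile in the middle pocket at (297,192) and white tiles in the pockets at (264,198) and (329,187). The stock white is at (446,221), next to blue at (404,226), and the red tray is at (149,232).
Look-alikes: for orange, pink (218,226), pink (448,284) and turquoise (398,142). For stock white, the two pocket whites and pink (448,284). I choose orange (297,192) and white (446,221).

```bash
cat > h.py <<'E'
from workcell import ctrl
import numpy as np, cv2
from scipy.spatial.transform import Rotation as R
def cast(cm,uv,z):
    uv=np.atleast_2d(uv).astype(float)
    d=np.c_[(uv[:,0]-cm['cx'])/cm['fx'],-(uv[:,1]-cm['cy'])/cm['fy'],-np.ones(len(uv))]
    d=R.from_rotvec(cm['attitude']).apply(d);p=np.array(cm['position'])
    return p+d*((z-p[2])/d[:,2])[:,None]
def proj(cm,P):
    c=R.from_rotvec(cm['attitude']).inv().apply(np.atleast_2d(P)-cm['position'])
    return np.c_[cm['cx']-cm['fx']*c[:,0]/c[:,2],cm['cy']+cm['fy']*c[:,1]/c[:,2]]
def blobs(im,lo,hi,amin=100):
    h=cv2.cvtColor(im,cv2.COLOR_RGB2HSV);m=cv2.inRange(h,np.array(lo),np.array(hi))
    cs,_=cv2.findContours(m,cv2.RETR_EXTERNAL,cv2.CHAIN_APPROX_NONE)
    return [c[:,0,:] for c in cs if cv2.contourArea(c)>amin]
def rect(cm,c,z):
    p=cast(cm,c,z)[:,:2].astype(np.float32);return cv2.minAreaRect(p)
E
cat > m1.py <<'E'
from h import *
im=cv2.imread('pics/top0.png')[:,:,::-1].copy();cm=ctrl.camera_model('top')
for n,lo,hi,z in(('orange',(5,150,120),(20,255,255),46),('red',(0,180,80),(4,255,255),18),('red2',(174,180,80),(180,255,255),18),('blue',(105,150,60),(125,255,255),56),('white',(10,0,185),(40,60,255),46)):
    for c in blobs(im,lo,hi):
        if c[:,1].max()<300 and c[:,1].min()>130 and c[:,0].max()<480: print(n,c.mean(0).round(1),[np.round(x,1) for x in rect(cm,c,z)])
cv2.imwrite('pics/crop1.png',cv2.resize(im[130:260,220:470],None,fx=3.2,fy=3.2,interpolation=cv2.INTER_CUBIC)[:,:,::-1])
for P in ([[600,0,46],[650,0,150]]):print(proj(cm,P))
E
python3 m1.py
```

```text
orange [296.9 195.5] [array([584.1, -29.8]), array([49. , 49.3]), np.float64(8.0)]
red [143.5 234.6] [array([504.4, 340.7]), array([158. , 167.1]), np.float64(81.2)]
blue [253.  270.5] [array([406.2,  80.1]), array([28.6, 30.8]), np.float64(88.7)]
blue [404.1 226. ] [array([ 502.6, -285.7]), array([72.7, 49.8]), np.float64(6.2)]
[[284.41442267 189.18072673]]
[[283.79276703 162.25227689]]
```

View pics/crop1.png

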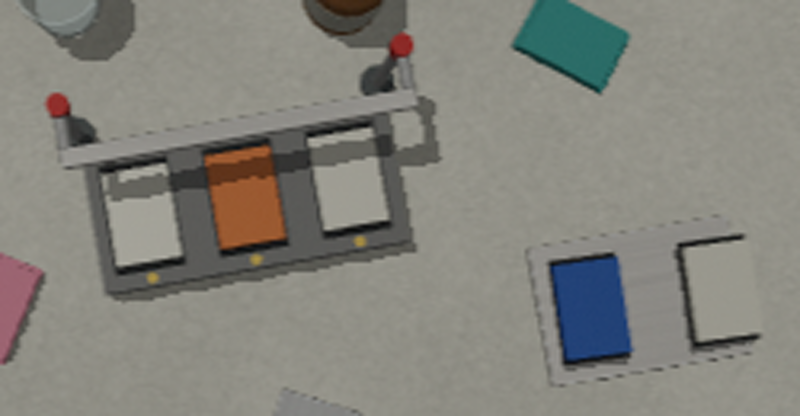

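```bash
cat >> h.py <<'E'
def tool(yaw,lean=0,flip=True):
    """tool x along -nest x (as at start), z down; lean: fingers point down and to +x of yaw frame"""
    return R.from_euler('z',yaw)*R.from_euler('y',-lean)*R.from_matrix(np.diag([-1,1,-1.]) if flip else np.diag([1,-1,-1.]))
def delta(pos,rot):
    o=ctrl.get_obs();r0=R.from_rotvec(o['orientation'])
    d=r0.inv().apply(np.array(pos)-o['ee_pos']);w=(r0.inv()*rot).as_rotvec()
    print('t',round(o['t'],2),'xyz',d.round(1),'rot',w.round(3),'dist',np.linalg.norm(d).round(),'deg',np.degrees(np.linalg.norm(w)).round(1),'F',o['ft_force'].round(1),'w',round(o['width'],1),'g',np.round(o['grasp_force'],1))
E
cat > m2.py <<'E'
from h import *
im=cv2.imread('pics/top0.png')[:,:,::-1].copy();cm=ctrl.camera_model('top')
for n,lo,hi,z in(('orange',(5,150,60),(20,255,255),46),('white',(8,0,165),(45,60,255),46)):
    for c in blobs(im,lo,hi):
        if c[:,1].max()<300 and c[:,1].min()>130 and c[:,0].max()<480: print(n,c.mean(0).round(1),[np.round(x,1) for x in rect(cm,c,z if c[0,0]<400 else 56)])
hsv=cv2.cvtColor(im,cv2.COLOR_RGB2HSV)
d=[b for b in blobs(im,(18,110,120),(32,255,255),1) if 190<b[:,1].mean()<225]
for b in d: print('dot',b.mean(0),cast(cm,b.mean(0),46).round(1))
dd=np.array([[152,278],[257,259],[361,241]])/3.2+[220,130]-.35
P=cast(cm,dd,46);print(P.round(1));v=P[0]-P[2];print('yaw',np.degrees(np.arctan2(-v[0],v[1])),np.linalg.norm(v))
r0=R.from_rotvec(ctrl.get_obs()['orientation']);print(r0.as_matrix().round(2))
yaw=np.radians(8.5);delta([500,-40,240],tool(yaw))
E
python3 m2.py
```

```text
orange [296.1 191.4] [array([594.7, -28.5]), array([73. , 50.1]), np.float64(8.8)]
dot [267.         216.33333333] [[534.9  44.   46. ]]
dot [299.85714286 210.85714286] [[546.1 -36.1  46. ]]
dot [332. 205.] [[ 558.3 -114.8   46. ]]
[[ 534.5   43.6   46. ]
 [ 546.8  -36.4   46. ]
 [ 558.4 -115.9   46. ]]
yaw 8.529928508582769 161.31093231008003
[[-0.97  0.24 -0.  ]
 [ 0.24  0.97 -0.  ]
 [ 0.   -0.   -1.  ]]
t 0.1 xyz [-495.2 -544.6  -17.3] rot [-0.001 -0.    -0.388] dist 736.0 deg 22.2 F [ 0.  -0.6  0.3] w 87.5 g 0.0
```

```bash
T='{"xyz":[-495,-545,-17],"rot":[0,0,-0.388]}'; true
python3 -m inch '[{"xyz":[-25,-27,-1],"rot":[0,0,-0.02]},{"xyz":[-50,-54,-2],"rot":[0,0,-0.04]},{"xyz":[-495,-545,-17],"rot":[0,0,-0.388]},{"xyz":[-495,-545,-17],"rot":[0,0,-0.388]},{"xyz":[-495,-545,-17],"rot":[0,0,-0.388]},{"xyz":[-495,-545,-17],"rot":[0,0,-0.388]},{"xyz":[-495,-545,-17],"rot":[0,0,-0.388]},{"xyz":[-495,-545,-17],"rot":[0,0,-0.388]},{"xyz":[-495,-545,-17],"rot":[0,0,-0.388]},{"xyz":[-495,-545,-17],"rot":[0,0,-0.388]},{"xyz":[-495,-545,-17],"rot":[0,0,-0.388]},{"xyz":[-495,-545,-17],"rot":[0,0,-0.388]}]' 255
python3 - <<'E'
from h import *
delta([500,-40,240],tool(np.radians(8.6)))
E
```

```text
t: 1.1
ee_pos: [382.4, 175.4, 234.2]
orientation: [-0.233, 3.133, 0.0]
ft_force: [0.5, 0.2, -0.3]
width: 11.4
grasp_force: 0.0
t 1.1 xyz [ -84.4 -230.5   -5.8] rot [ 0.     0.    -0.002] dist 246.0 deg 0.1 F [ 0.5  0.2 -0.3] w 11.4 g 0.0
```

```bash
python3 -m inch '[{"xyz":[-84,-230,-6],"rot":[0,0,0]},{"xyz":[-84,-230,-6],"rot":[0,0,0]},{"xyz":[-84,-230,-6],"rot":[0,0,0]},{"xyz":[-84,-230,-6],"rot":[0,0,0]},{"xyz":[-84,-230,-6],"rot":[0,0,0]},{"xyz":[-84,-230,-6],"rot":[0,0,0]},{"xyz":[-84,-230,-6],"rot":[0,0,0]},{"xyz":[-84,-230,-6],"rot":[0,0,0]},{"xyz":[-84,-230,-6],"rot":[0,0,0]},{"xyz":[-84,-230,-6],"rot":[0,0,0]}]'
cat > w.py <<'E'
from h import *
import sys
cm=ctrl.camera_model('wrist');im=ctrl.get_image('wrist')
cv2.imwrite(f'pics/{sys.argv[1]}.png',im[:,:,::-1])
z=float(sys.argv[2]) if len(sys.argv)>2 else 46
for c in blobs(im,(4,150,50),(20,255,255),800):
    print('orange',c.mean(0).round(1),[np.round(x,1) for x in rect(cm,c,z)])
for b in blobs(im,(18,110,100),(32,255,255),8):print('dot',b.mean(0).round(1),cast(cm,b.mean(0),46).round(1))
for c in blobs(im,(0,0,150),(50,50,255),3000):
    print('white',c.mean(0).round(1),[np.round(x,1) for x in rect(cm,c,z)])
E
python3 w.py w1
```

```text
t: 1.93
ee_pos: [498.3, -36.7, 239.7]
orientation: [0.234, -3.132, -0.001]
ft_force: [-0.1, -0.3, 0.1]
width: 0.6
grasp_force: 0.0
orange [237.7 398.8] [array([848.1, -65.5]), array([ 42.2, 505.8]), np.float64(8.5)]
orange [274.4 248.7] [array([591.2, -30.7]), array([73.5, 50.2]), np.float64(7.1)]
dot [340.5 223. ] [[534.   41.6  46. ]]
dot [278.6 223. ] [[545.8 -37.5  46. ]]
dot [216.6 223. ] [[ 557.7 -116.7   46. ]]
white [436.8 376.3] [array([772.4, 245.5]), array([ 99.3, 153.3]), np.float64(8.5)]
white [244.  151.2] [array([501.8, -45.2]), array([402.2, 795.1]), np.float64(8.5)]
```

View pics/w1.png

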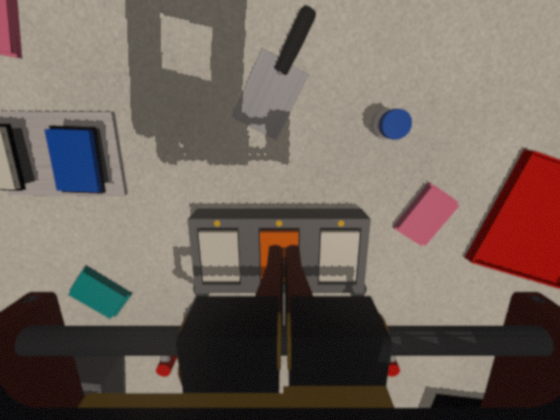

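The wrist view shows the three yellow dots at (217,223), (279,223) and (340,223), with the orange tile in the middle pocket. Both cameras agree, so I press at the near edge next.

```bash
cat >> h.py <<'E'
Y=np.radians(8.5);O=np.array([594.8,-29.3,0])
def N(x,y,z): return O+R.from_euler('z',Y).apply([x,y,z])
def show():
    o=ctrl.get_obs();print('nest-frame TCP',R.from_euler('z',-Y).apply(o['ee_pos']-O).round(1))
E
python3 -c "
from h import *
delta(N(-30,0.5,62),tool(Y))"
```

```text
t 1.98 xyz [-66.6  -6.8 177.8] rot [ 0.    -0.001  0.001] dist 190.0 deg 0.1 F [ 0.6  0.6 -0.7] w 0.5 g 0.0
```

```bash
python3 -m inch '[{"xyz":[-20,-2,20],"rot":[0,0,0]},{"xyz":[-67,-7,60],"rot":[0,0,0]},{"xyz":[-67,-7,140],"rot":[0,0,0]},{"xyz":[-67,-7,160],"rot":[0,0,0]},{"xyz":[-67,-7,178],"rot":[0,0,0]},{"xyz":[-67,-7,178],"rot":[0,0,0]},{"xyz":[-67,-7,178],"rot":[0,0,0]},{"xyz":[-67,-7,178],"rot":[0,0,0]},{"xyz":[-67,-7,178],"rot":[0,0,0]},{"xyz":[-67,-7,178],"rot":[0,0,0]}]'
python3 -c "
from h import *
delta(N(-30,0.5,36),tool(Y));show()"
```

```text
t: 2.82
ee_pos: [568.1, -34.6, 64.9]
orientation: [-0.233, 3.128, -0.001]
ft_force: [-0.3, 0.7, 0.2]
width: 0.5
grasp_force: 0.0
t 2.82 xyz [ 3.   1.9 28.9] rot [-0.001  0.004  0.   ] dist 29.0 deg 0.3 F [-0.3  0.7  0.2] w 0.5 g 0.0
nest-frame TCP [-27.2  -1.3  64.9]
```

```bash
python3 -m inch '[{"xyz":[0,0,4],"rot":[0,0,0]},{"xyz":[0,0,8],"rot":[0,0,0]},{"xyz":[0,0,10],"rot":[0,0,0]},{"xyz":[0,0,10],"rot":[0,0,0]}]'
python3 -c "
from h import *
delta(N(-30,0.5,36),tool(Y));show()"
```

```text
t: 3.15
ee_pos: [566.2, -34.8, 51.9]
orientation: [0.232, -3.133, -0.0]
ft_force: [-0.6, 0.2, -0.1]
width: 0.5
grasp_force: 0.0
t 3.15 xyz [ 0.9  1.7 15.9] rot [ 0. -0. -0.] dist 16.0 deg 0.0 F [-0.6  0.2 -0.1] w 0.5 g 0.0
nest-frame TCP [-29.1  -1.2  51.9]
```

```bash
python3 -m inch '[{"xyz":[1,1.5,3],"rot":[0,0,0]},{"xyz":[1,1.5,6],"rot":[0,0,0]},{"xyz":[1,1.5,8],"rot":[0,0,0]},{"xyz":[1,1.5,10],"rot":[0,0,0]},{"xyz":[1,1.5,11],"rot":[0,0,0]},{"xyz":[1,1.5,12],"rot":[0,0,0]},{"xyz":[1,1.5,13],"rot":[0,0,0]},{"xyz":[1,1.5,14],"rot":[0,0,0]},{"xyz":[1,1.5,15],"rot":[0,0,0]},{"xyz":[1,1.5,16],"rot":[0,0,0]},{"xyz":[1,1.5,16],"rot":[0,0,0]}]'
python3 -c "
from h import *
delta(N(-30,0.5,36),tool(Y));show()"
```

```text
t: 4.07
ee_pos: [561.9, -33.7, 36.5]
orientation: [0.232, -3.126, -0.001]
ft_force: [-12.8, -2.9, 19.7]
width: 0.2
grasp_force: 23.4
t 4.07 xyz [-3.2 -0.   0.5] rot [ 0.001 -0.007  0.   ] dist 3.0 deg 0.4 F [-12.8  -2.9  19.7] w 0.2 g 23.4
nest-frame TCP [-33.2   0.5  36.5]
```

```bash
python3 -m inch '[{"xyz":[0,0,-5],"rot":[0,0,0]},{"xyz":[0,0,-20],"rot":[0,0,0]},{"xyz":[0,0,-50],"rot":[0,0,0]},{"xyz":[10,0,-90],"rot":[0,0,0]},{"xyz":[40,0,-120],"rot":[0,0,0]},{"xyz":[80,0,-140],"rot":[0,0,0]},{"xyz":[110,0,-150],"rot":[0,0,0]},{"xyz":[110,0,-150],"rot":[0,0,0]},{"xyz":[110,0,-150],"rot":[0,0,0]},{"xyz":[110,0,-150],"rot":[0,0,0]}]'
python3 w.py w2
python3 -c "
from h import *
im=ctrl.get_image('side');a=im[180:260,230:350];b=ctrl.get_image('wrist')
cv2.imwrite('pics/c2.png',np.hstack([cv2.resize(a,(450,300),interpolation=2),cv2.resize(b,(400,300))[:,50:400]])[:,:,::-1])"
```

```text
t: 4.9
ee_pos: [457.5, -49.7, 186.4]
orientation: [-0.232, 3.131, -0.0]
ft_force: [0.6, 0.2, 0.1]
width: 0.3
grasp_force: 0.0
orange [235.1 398.9] [array([743.9, -76.9]), array([ 36.1, 431.4]), np.float64(8.5)]
dot [353.  272.6] [[534.   41.7  46. ]]
dot [215.3 272.7] [[ 557.8 -116.6   46. ]]
white [441.1 378.7] [array([679.4, 188.5]), array([ 84.9, 130.8]), np.float64(8.5)]
white [230.6 157.9] [array([452.1, -80.1]), array([342.3, 634.6]), np.float64(8.4)]
```

View pics/c2.png

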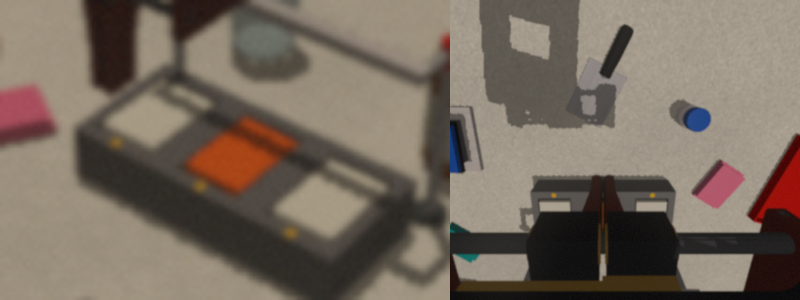

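The side crop shows orange at (243,155) with its far edge apparently above the rim. I check this numerically against flat and tipped predictions.

```bash
cat > tip.py <<'E'
from h import *
for n in('side','top'):
    cm=ctrl.camera_model(n);im=ctrl.get_image(n)
    cs=[c for c in blobs(im,(4,150,45),(20,255,255),60)]
    for c in cs:
        if not (180<c[:,1].mean()<260): continue
        q=cv2.approxPolyDP(c,4,True)[:,0];print(n,'seen',q.tolist())
    for th in(0,36):
        a=np.radians(th);P=[]
        for s,y in((-32.75,-25),(-32.75,25),(39.25,25),(39.25,-25)):
            P.append(N(-4+s*np.cos(a)-16*np.sin(a),y,30+s*np.sin(a)+16*np.cos(a)))
        print(th,proj(cm,P).round().tolist())
E
python3 tip.py
python3 -c "
from h import *
im=ctrl.get_image('top');print()
a=np.radians(36)
delta(N(20.6-60*np.sin(a),.8,54+60*np.cos(a)+10),tool(Y,a))"
```

```text
side seen [[308, 217], [295, 211], [280, 225], [293, 231]]
side seen [[355, 188], [351, 198], [357, 207], [365, 196]]
0 [[294.0, 231.0], [280.0, 224.0], [295.0, 211.0], [310.0, 218.0]]
36 [[293.0, 238.0], [279.0, 231.0], [292.0, 209.0], [306.0, 215.0]]
top seen [[303, 175], [284, 178], [289, 207], [308, 203]]
0 [[309.0, 204.0], [289.0, 208.0], [284.0, 179.0], [304.0, 175.0]]
36 [[309.0, 206.0], [289.0, 209.0], [285.0, 185.0], [306.0, 181.0]]

t 5.2 xyz [-124.8    0.3   72.8] rot [ 0.    -0.629  0.   ] dist 144.0 deg 36.1 F [-0.4 -0.3  0.2] w 0.4 g 0.0
```

The tile is still flat: side corners match the 0° prediction, so it fell back. I press again a bit nearer the edge and deeper, measuring the tilt while pressed.

```bash
python3 -m inch '[{"xyz":[-30,0,10],"rot":[0,0,0]},{"xyz":[-70,0,40],"rot":[0,0,0]},{"xyz":[-106,0,70],"rot":[0,0,0]},{"xyz":[-107,0,110],"rot":[0,0,0]},{"xyz":[-107,0,130],"rot":[0,0,0]},{"xyz":[-107,0,136],"rot":[0,0,0]},{"xyz":[-107,0,136],"rot":[0,0,0]},{"xyz":[-107,0,136],"rot":[0,0,0]}]'
python3 -c "
from h import *
delta(N(-33,0.5,36),tool(Y));show()"
```

```text
t: 5.87
ee_pos: [562.1, -33.8, 50.2]
orientation: [0.233, -3.132, -0.0]
ft_force: [-0.3, 0.4, 0.4]
width: 0.5
grasp_force: 0.0
t 5.87 xyz [-0.   0.1 14.2] rot [ 0.    -0.001 -0.   ] dist 14.0 deg 0.1 F [-0.3  0.4  0.4] w 0.5 g 0.0
nest-frame TCP [-33.    0.4  50.2]
```

```bash
python3 -m inch '[{"xyz":[0,0,3],"rot":[0,0,0]},{"xyz":[0,0,6],"rot":[0,0,0]},{"xyz":[0,0,8],"rot":[0,0,0]},{"xyz":[0,0,9],"rot":[0,0,0]},{"xyz":[0,0,10],"rot":[0,0,0]},{"xyz":[0,0,10],"rot":[0,0,0]}]'
python3 -c "
from h import *
show()";python3 tip.py
python3 -m inch '[{"xyz":[0,0,1],"rot":[0,0,0]},{"xyz":[0,0,2],"rot":[0,0,0]},{"xyz":[0,0,3],"rot":[0,0,0]},{"xyz":[0,0,4],"rot":[0,0,0]},{"xyz":[0,0,4],"rot":[0,0,0]}]'
python3 -c "
from h import *
show()";python3 tip.py
```

```text
t: 6.37
ee_pos: [562.2, -33.9, 40.2]
orientation: [-0.232, 3.133, -0.0]
ft_force: [0.0, -0.1, -0.1]
width: 0.4
grasp_force: 0.0
nest-frame TCP [-32.9   0.3  40.2]
side seen [[302, 215], [292, 213], [290, 231], [304, 221]]
side seen [[351, 189], [353, 206], [362, 206], [364, 194]]
0 [[294.0, 231.0], [280.0, 224.0], [295.0, 211.0], [310.0, 218.0]]
36 [[293.0, 238.0], [279.0, 231.0], [292.0, 209.0], [306.0, 215.0]]
0 [[309.0, 204.0], [289.0, 208.0], [284.0, 179.0], [304.0, 175.0]]
36 [[309.0, 206.0], [289.0, 209.0], [285.0, 185.0], [306.0, 181.0]]
t: 6.88
ee_pos: [562.3, -33.9, 37.0]
orientation: [0.233, -3.133, 0.0]
ft_force: [-4.1, -0.1, 14.3]
width: 0.1
grasp_force: 6.7
nest-frame TCP [-32.8   0.3  37. ]
side seen [[303, 216], [292, 214], [290, 231], [299, 227]]
side seen [[351, 189], [352, 206], [362, 206], [364, 194]]
0 [[294.0, 231.0], [280.0, 224.0], [295.0, 211.0], [310.0, 218.0]]
36 [[293.0, 238.0], [279.0, 231.0], [292.0, 209.0], [306.0, 215.0]]
0 [[309.0, 204.0], [289.0, 208.0], [284.0, 179.0], [304.0, 175.0]]
36 [[309.0, 206.0], [289.0, 209.0], [285.0, 185.0], [306.0, 181.0]]
```

```bash
python3 -m inch '[{"xyz":[0,0,-1],"rot":[0,0,0]},{"xyz":[0,0,-2],"rot":[0,0,0]},{"xyz":[0,0,-3],"rot":[0,0,0]},{"xyz":[0,0,-3],"rot":[0,0,0]}]'
python3 tip.py | grep seen
python3 -m inch '[{"xyz":[0,0,-1],"rot":[0,0,0]},{"xyz":[0,0,-3],"rot":[0,0,0]},{"xyz":[0,0,-6],"rot":[0,0,0]},{"xyz":[0,0,-11],"rot":[0,0,0]},{"xyz":[0,0,-11],"rot":[0,0,0]}]'
python3 tip.py | grep seen
python3 -c "
from h import *
im=ctrl.get_image('side');a=im[190:250,250:330]
cv2.imwrite('pics/c3.png',cv2.resize(a,(640,480),interpolation=2)[:,:,::-1])"
```

```text
t: 7.32
ee_pos: [562.6, -33.8, 39.1]
orientation: [-0.233, 3.132, -0.0]
ft_force: [0.1, -0.5, 0.4]
width: 0.6
grasp_force: 0.0
side seen [[304, 216], [292, 213], [289, 230], [295, 230]]
side seen [[351, 189], [353, 206], [364, 204], [360, 189]]
t: 7.83
ee_pos: [562.9, -33.9, 51.1]
orientation: [-0.233, 3.132, -0.0]
ft_force: [-0.7, 0.4, 0.4]
width: 0.5
grasp_force: 0.0
side seen [[304, 214], [293, 210], [291, 223], [283, 229], [298, 228]]
side seen [[351, 189], [352, 206], [363, 206], [362, 191]]
```

View pics/c3.png

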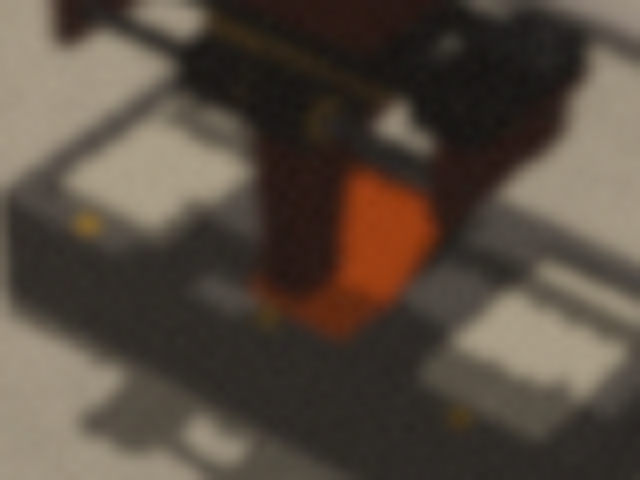

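```bash
python3 -m inch '[{"xyz":[0,0,-20],"rot":[0,0,0]},{"xyz":[0,0,-60],"rot":[0,0,0]},{"xyz":[20,0,-90],"rot":[0,0,0]},{"xyz":[60,0,-90],"rot":[0,0,0]},{"xyz":[90,0,-100],"rot":[0,0,0]},{"xyz":[90,0,-100],"rot":[0,0,0]},{"xyz":[90,0,-100],"rot":[0,0,0]}]' 0
python3 tip.py
python3 -c "
from h import *
a=np.radians(36)
delta(N(20.6-60*np.sin(a),.8,54+60*np.cos(a)+10),tool(Y,a))"
```

```text
t: 8.57
ee_pos: [472.4, -47.3, 150.7]
orientation: [-0.231, 3.132, -0.0]
ft_force: [0.5, 0.7, 0.5]
width: 43.8
grasp_force: 0.0
side seen [[306, 216], [290, 210], [282, 229], [295, 230]]
side seen [[351, 189], [353, 205], [363, 206], [362, 191]]
0 [[294.0, 231.0], [280.0, 224.0], [295.0, 211.0], [310.0, 218.0]]
36 [[293.0, 238.0], [279.0, 231.0], [292.0, 209.0], [306.0, 215.0]]
top seen [[304, 180], [285, 183], [289, 209], [308, 206]]
0 [[309.0, 204.0], [289.0, 208.0], [284.0, 179.0], [304.0, 175.0]]
36 [[309.0, 206.0], [289.0, 209.0], [285.0, 185.0], [306.0, 181.0]]
t 8.67 xyz [-107.     0.7   38. ] rot [-0.    -0.627 -0.   ] dist 114.0 deg 35.9 F [-0.5 -0.8 -0.3] w 51.6 g 0.0
```

```bash
python3 -m inch '[{"xyz":[-20,0,0],"rot":[0,-0.1,0]},{"xyz":[-40,0,0],"rot":[0,-0.2,0]},{"xyz":[-60,0,10],"rot":[0,-0.3,0]},{"xyz":[-80,0.5,20],"rot":[0,-0.4,0]},{"xyz":[-100,0.5,30],"rot":[0,-0.5,0]},{"xyz":[-107,0.5,38],"rot":[0,-0.6,0]},{"xyz":[-107,0.5,38],"rot":[0,-0.628,0]},{"xyz":[-107,0.5,38],"rot":[0,-0.628,0]},{"xyz":[-107,0.5,38],"rot":[0,-0.628,0]},{"xyz":[-107,0.5,38],"rot":[0,-0.628,0]},{"xyz":[-107,0.5,38],"rot":[0,-0.628,0]}]'
python3 w.py w3
python3 -c "
from h import *
a=np.radians(36);show()
delta(N(20.6,.8,55),tool(Y,a))"
```

```text
t: 9.58
ee_pos: [592.1, -14.7, 143.5]
orientation: [-0.168, 2.574, 0.007]
ft_force: [-0.3, -1.0, 0.5]
width: 87.9
grasp_force: 0.0
orange [411.  398.7] [array([1757.5,  536.3]), array([ 502.6, 1190.9]), np.float64(22.9)]
orange [269.6 149.3] [array([592.4, -32. ]), array([82.1, 55.3]), np.float64(8.7)]
dot [153.1 103.9] [[ 558.  -116.5   46. ]]
dot [265.3 102.3] [[545.7 -37.4  46. ]]
dot [381.3 101.3] [[533.9  41.8  46. ]]
white [308.7 238.8] [array([731. ,  31.4]), array([178.9, 272.7]), np.float64(8.4)]
white [373.7 146.4] [array([581.3,  48.8]), array([71.4, 50. ]), np.float64(8.4)]
white [468.8 123.1] [array([656.9, 181.3]), array([504. , 154.6]), np.float64(42.2)]
white [ 64.8 143.5] [array([ 660.2, -210. ]), array([143. , 346.6]), np.float64(65.5)]
nest-frame TCP [ -0.6  14.8 143.6]
t 9.63 xyz [ 29.2 -10.8  86.8] rot [-0.04  -0.067 -0.006] dist 92.0 deg 4.5 F [ 1.4 -0.4  0.7] w 87.6 g 0.0
```

View pics/w3.png

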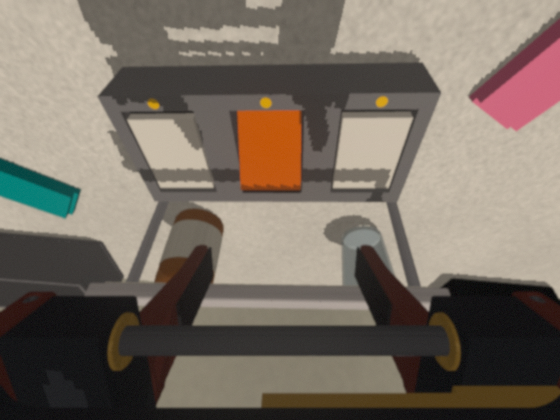

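The view shows the tipped orange tile (270,149) between the fingers, with the lamp bar ahead at about y=290. The pose hasn't converged yet, so I check the joints and hold.

```bash
python3 -c "
from h import *
o=ctrl.get_obs();print(o['qpos'].round(3),o['qvel'].round(2))"
python3 -m inch '[{"xyz":[0,0,0],"rot":[0,0,0]}]'
python3 -c "
from h import *
o=ctrl.get_obs();print(o['qpos'].round(3),o['qvel'].round(2));show()
a=np.radians(36)
delta(N(20.6-60*np.sin(a),.8,54+60*np.cos(a)+10),tool(Y,a))"
```

```text
[-0.091  0.36   2.136  0.778  0.125 -2.54 ] [-0.   -0.01  0.    0.01 -0.    0.  ]
t: 9.72
ee_pos: [592.0, -14.8, 143.7]
orientation: [-0.166, 2.573, 0.007]
ft_force: [0.2, 0.2, -0.4]
width: 87.9
grasp_force: 0.0
[-0.091  0.359  2.137  0.779  0.125 -2.54 ] [ 0. -0.  0.  0. -0. -0.]
nest-frame TCP [ -0.7  14.8 143.7]
t 9.72 xyz [ 28.3 -13.4  19.5] rot [-0.04  -0.067 -0.006] dist 37.0 deg 4.5 F [ 0.2  0.2 -0.4] w 87.9 g 0.0
```

```bash
python3 -c "
from h import *
delta(N(-60,0,180),tool(Y,0))"
```

```text
t 9.72 xyz [ 30.8 -17.5 -61.7] rot [-0.037  0.562 -0.019] dist 71.0 deg 32.3 F [ 0.2  0.2 -0.4] w 87.9 g 0.0
```

```bash
python3 -m inch '[{"xyz":[6,-3,-12],"rot":[-0.007,0.08,-0.004]},{"xyz":[12,-7,-24],"rot":[-0.014,0.17,-0.008]},{"xyz":[18,-10,-36],"rot":[-0.02,0.26,-0.01]},{"xyz":[24,-14,-48],"rot":[-0.03,0.36,-0.015]},{"xyz":[31,-17.5,-62],"rot":[-0.037,0.46,-0.019]},{"xyz":[31,-17.5,-62],"rot":[-0.037,0.562,-0.019]},{"xyz":[31,-17.5,-62],"rot":[-0.037,0.562,-0.019]},{"xyz":[31,-17.5,-62],"rot":[-0.037,0.562,-0.019]},{"xyz":[31,-17.5,-62],"rot":[-0.037,0.562,-0.019]},{"xyz":[31,-17.5,-62],"rot":[-0.037,0.562,-0.019]}]'
python3 -c "
from h import *
o=ctrl.get_obs();print(o['qpos'].round(3),o['qvel'].round(2));show()
delta(N(-60,0,180),tool(Y,0))"
```

```text
t: 10.55
ee_pos: [533.5, -37.7, 179.2]
orientation: [0.234, -3.132, -0.001]
ft_force: [-0.7, -0.3, -0.8]
width: 87.8
grasp_force: 0.0
[-9.300e-02  3.500e-01  1.863e+00  1.000e-03  9.290e-01 -1.814e+00] [ 0.   -0.   -0.   -0.    0.01  0.  ]
nest-frame TCP [-61.9   0.7 179.2]
t 10.55 xyz [-1.9 -0.7 -0.8] rot [ 0.001 -0.     0.001] dist 2.0 deg 0.1 F [-0.7 -0.3 -0.8] w 87.8 g 0.0
```

```bash
python3 -m inch '[{"xyz":[0,0,0],"rot":[0,0,0.12]},{"xyz":[0,0,0],"rot":[0,0,0.24]},{"xyz":[0,0,0],"rot":[0,0,0.36]},{"xyz":[0,0,0],"rot":[0,0,0.48]},{"xyz":[0,0,0],"rot":[0,0,0.6]},{"xyz":[0,0,0],"rot":[0,0,0.72]},{"xyz":[0,0,0],"rot":[0,0,0.84]},{"xyz":[0,0,0],"rot":[0,0,0.96]},{"xyz":[0,0,0],"rot":[0,0,1.08]},{"xyz":[0,0,0],"rot":[0,0,1.2]},{"xyz":[0,0,0],"rot":[0,0,1.32]},{"xyz":[0,0,0],"rot":[0,0,1.44]}]'
python3 -m inch '[{"xyz":[0,0,0],"rot":[0,0,0.12]},{"xyz":[0,0,0],"rot":[0,0,0.24]},{"xyz":[0,0,0],"rot":[0,0,0.36]},{"xyz":[0,0,0],"rot":[0,0,0.48]},{"xyz":[0,0,0],"rot":[0,0,0.6]},{"xyz":[0,0,0],"rot":[0,0,0.72]},{"xyz":[0,0,0],"rot":[0,0,0.84]},{"xyz":[0,0,0],"rot":[0,0,0.96]},{"xyz":[0,0,0],"rot":[0,0,1.08]},{"xyz":[0,0,0],"rot":[0,0,1.2]},{"xyz":[0,0,0],"rot":[0,0,1.32]},{"xyz":[0,0,0],"rot":[0,0,1.44]}]'
python3 -c "
from h import *
o=ctrl.get_obs();print(o['qpos'].round(3))
delta(N(-60,0,180),tool(Y,0,False))
# first stage: side tilt .25 (fingers toward +y)
S=lambda s,l:R.from_euler('z',Y)*R.from_euler('x',s)*R.from_euler('y',-l)*R.from_matrix(np.diag([1,-1,-1.]))
print(S(.25,0).as_matrix()[:,2])
for l in(.15,.3,.45,.628):delta(N(-60,0,180),S(.25,l))"
```

```text
t: 11.55
ee_pos: [533.7, -37.8, 179.6]
orientation: [-1.897, -2.503, -0.001]
ft_force: [-0.5, 0.6, 0.4]
width: 87.8
grasp_force: 0.0
t: 12.55
ee_pos: [533.7, -37.8, 179.6]
orientation: [-3.077, -0.631, -0.0]
ft_force: [0.0, -0.6, -0.8]
width: 87.8
grasp_force: 0.0
[-9.300e-02  3.490e-01  1.863e+00  1.000e-03  9.300e-01  1.072e+00]
t 12.55 xyz [ 1.5  1.1 -0.4] rot [-0.001 -0.     0.256] dist 2.0 deg 14.7 F [ 0.  -0.6 -0.8] w 87.8 g 0.0
[-0.03656863  0.24468644 -0.96891242]
t 12.55 xyz [ 1.5  1.1 -0.4] rot [0.228 0.18  0.273] dist 2.0 deg 22.9 F [ 0.  -0.6 -0.8] w 87.8 g 0.0
t 12.55 xyz [ 1.5  1.1 -0.4] rot [0.208 0.329 0.29 ] dist 2.0 deg 27.8 F [ 0.  -0.6 -0.8] w 87.8 g 0.0
t 12.55 xyz [ 1.5  1.1 -0.4] rot [0.187 0.477 0.307] dist 2.0 deg 34.2 F [ 0.  -0.6 -0.8] w 87.8 g 0.0
t 12.55 xyz [ 1.5  1.1 -0.4] rot [0.16  0.653 0.325] dist 2.0 deg 42.8 F [ 0.  -0.6 -0.8] w 87.8 g 0.0
```

```bash
python3 -m inch '[{"xyz":[1,1,0],"rot":[0.04,0.1,0.06]},{"xyz":[1,1,0],"rot":[0.08,0.2,0.12]},{"xyz":[1,1,0],"rot":[0.12,0.3,0.18]},{"xyz":[1,1,0],"rot":[0.15,0.4,0.24]},{"xyz":[1,1,0],"rot":[0.16,0.5,0.29]},{"xyz":[1,1,0],"rot":[0.16,0.6,0.325]},{"xyz":[1,1,0],"rot":[0.16,0.653,0.325]},{"xyz":[1,1,0],"rot":[0.16,0.653,0.325]},{"xyz":[1,1,0],"rot":[0.16,0.653,0.325]},{"xyz":[1,1,0],"rot":[0.16,0.653,0.325]}]'
python3 -c "
from h import *
o=ctrl.get_obs();print(o['qpos'].round(3));show()
S=lambda s,l:R.from_euler('z',Y)*R.from_euler('x',s)*R.from_euler('y',-l)*R.from_matrix(np.diag([1,-1,-1.]))
delta(N(-60,0,180),S(.25,.628));delta(N(-35,0,130),S(.25,.628));delta(N(-35,0,130),S(0,.628))"
```

```text
t: 13.38
ee_pos: [534.8, -38.6, 179.6]
orientation: [-2.726, -0.097, -0.852]
ft_force: [0.8, -0.5, 0.4]
width: 87.9
grasp_force: 0.0
[-0.366  0.274  2.212  1.248  0.511  0.049]
nest-frame TCP [-60.7  -0.3 179.6]
t 13.38 xyz [ 0.7 -0.4  0.1] rot [-0.002  0.004  0.003] dist 1.0 deg 0.3 F [ 0.8 -0.5  0.4] w 87.9 g 0.0
t 13.38 xyz [-7.3 12.  54. ] rot [-0.002  0.004  0.003] dist 56.0 deg 0.3 F [ 0.8 -0.5  0.4] w 87.9 g 0.0
t 13.38 xyz [-7.3 12.  54. ] rot [-0.204  0.004 -0.144] dist 56.0 deg 14.3 F [ 0.8 -0.5  0.4] w 87.9 g 0.0
```

Works well. Move down with the side tilt kept, then remove it.

```bash
python3 -m inch '[{"xyz":[-1,2,9],"rot":[0,0,0]},{"xyz":[-3,4,18],"rot":[0,0,0]},{"xyz":[-4,6,27],"rot":[0,0,0]},{"xyz":[-5,8,36],"rot":[0,0,0]},{"xyz":[-6,10,45],"rot":[0,0,0]},{"xyz":[-7,12,54],"rot":[0,0,0]},{"xyz":[-7,12,54],"rot":[-0.05,0,-0.035]},{"xyz":[-7,12,54],"rot":[-0.1,0,-0.07]},{"xyz":[-7,12,54],"rot":[-0.15,0,-0.105]},{"xyz":[-7,12,54],"rot":[-0.204,0.004,-0.144]},{"xyz":[-7,12,54],"rot":[-0.204,0.004,-0.144]},{"xyz":[-7,12,54],"rot":[-0.204,0.004,-0.144]}]'
python3 -c "
from h import *
o=ctrl.get_obs();print(o['qpos'].round(3));show()
a=np.radians(36)
delta(N(-35,0,130),tool(Y,a,False));delta(N(20.6,.8,55),tool(Y,a,False))"
```

```text
t: 14.38
ee_pos: [562.4, -33.0, 131.4]
orientation: [-2.933, -0.223, -0.958]
ft_force: [-0.2, -0.2, 0.3]
width: 87.7
grasp_force: 0.0
[-0.189  0.371  2.232  1.881  0.21  -0.595]
nest-frame TCP [-32.6   1.1 131.4]
t 14.38 xyz [-2.8  1.1 -0.3] rot [-0.003 -0.003  0.002] dist 3.0 deg 0.3 F [-0.2 -0.2  0.3] w 87.7 g 0.0
t 14.38 xyz [-2.2  0.6 93. ] rot [-0.003 -0.003  0.002] dist 93.0 deg 0.3 F [-0.2 -0.2  0.3] w 87.7 g 0.0
```

```bash
python3 -m inch '[{"xyz":[-0.5,0,10],"rot":[0,0,0]},{"xyz":[-1,0,20],"rot":[0,0,0]},{"xyz":[-1.5,0.5,32],"rot":[0,0,0]},{"xyz":[-2,0.5,44],"rot":[0,0,0]},{"xyz":[-2,0.5,56],"rot":[0,0,0]},{"xyz":[-2,0.5,66],"rot":[0,0,0]},{"xyz":[-2,0.5,75],"rot":[0,0,0]},{"xyz":[-2,0.5,80],"rot":[0,0,0]},{"xyz":[-2,0.5,80],"rot":[0,0,0]},{"xyz":[-2,0.5,80],"rot":[0,0,0]},{"xyz":[-2,0.5,80],"rot":[0,0,0]}]'
python3 tip.py
python3 -c "
from h import *
o=ctrl.get_obs();print(o['qpos'].round(3));show()
a=np.radians(36)
delta(N(20.6,.8,55),tool(Y,a,False))
im=ctrl.get_image('side');b=ctrl.get_image('wrist')
cv2.imwrite('pics/c4.png',np.hstack([cv2.resize(im[180:260,240:340],(450,360),interpolation=2),cv2.resize(b,(480,360))[:,65:415]])[:,:,::-1])"
```

```text
t: 15.3
ee_pos: [607.1, -28.0, 65.5]
orientation: [-2.934, -0.22, -0.959]
ft_force: [0.1, -0.7, -0.6]
width: 87.8
grasp_force: 0.0
side seen [[288, 213], [281, 226], [292, 232], [302, 222]]
side seen [[351, 189], [353, 206], [363, 206], [362, 191]]
0 [[294.0, 231.0], [280.0, 224.0], [295.0, 211.0], [310.0, 218.0]]
36 [[293.0, 238.0], [279.0, 231.0], [292.0, 209.0], [306.0, 215.0]]
top seen [[304, 180], [285, 183], [287, 196], [306, 193]]
0 [[309.0, 204.0], [289.0, 208.0], [284.0, 179.0], [304.0, 175.0]]
36 [[309.0, 206.0], [289.0, 209.0], [285.0, 185.0], [306.0, 181.0]]
[-0.157  0.561  2.154  2.357  0.255 -1.053]
nest-frame TCP [12.4 -0.5 65.7]
t 15.4 xyz [ 0.3 -1.3 13.4] rot [-0.001 -0.004  0.001] dist 14.0 deg 0.2 F [-0.1 -0.4  0.4] w 88.1 g 0.0
```

View pics/c4.png

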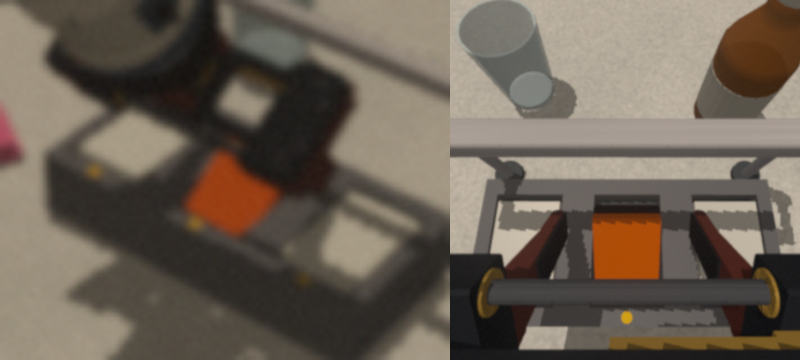

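The wrist view shows the fingers straddling the raised orange end at about (627,250), clear of the bar and the neighbours. I advance and grip.

```bash
python3 -m inch '[{"xyz":[0.3,-1.3,3],"rot":[0,0,0]},{"xyz":[0.3,-1.3,6],"rot":[0,0,0]},{"xyz":[0.3,-1.3,9],"rot":[0,0,0]},{"xyz":[0.3,-1.3,12],"rot":[0,0,0]},{"xyz":[0.3,-1.3,13],"rot":[0,0,0]},{"xyz":[0.3,-1.3,13],"rot":[0,0,0]}]'
python3 -m inch '[{"xyz":[0,0,0],"rot":[0,0,0]},{"xyz":[0,0,0],"rot":[0,0,0]},{"xyz":[0,0,0],"rot":[0,0,0]},{"xyz":[0,0,0],"rot":[0,0,0]},{"xyz":[0,0,0],"rot":[0,0,0]},{"xyz":[0,0,0],"rot":[0,0,0]},{"xyz":[0,0,0],"rot":[0,0,0]},{"xyz":[0,0,0],"rot":[0,0,0]}]' 255
python3 -c "
from h import *
show();a=np.radians(36);delta(N(20.6,.8,105),tool(Y,a,False))"
```

```text
t: 16.0
ee_pos: [614.9, -25.3, 54.4]
orientation: [-2.935, -0.221, -0.957]
ft_force: [-0.4, 0.2, 0.2]
width: 87.8
grasp_force: 0.0
t: 16.67
ee_pos: [614.8, -25.4, 54.9]
orientation: [-2.935, -0.221, -0.958]
ft_force: [0.1, 0.3, 0.9]
width: 49.6
grasp_force: 30.0
nest-frame TCP [20.4  0.9 54.9]
t 16.67 xyz [ 29.7   0.1 -40.3] rot [-0.001 -0.003  0.002] dist 50.0 deg 0.2 F [0.1 0.3 0.9] w 49.6 g 30.0
```

```bash
python3 -m inch '[{"xyz":[2,0,-3],"rot":[0,0,0]},{"xyz":[5,0,-7],"rot":[0,0,0]},{"xyz":[9,0,-12],"rot":[0,0,0]},{"xyz":[13,0,-18],"rot":[0,0,0]},{"xyz":[17,0,-24],"rot":[0,0,0]},{"xyz":[21,0,-29],"rot":[0,0,0]},{"xyz":[25,0,-34],"rot":[0,0,0]},{"xyz":[29,0,-40],"rot":[0,0,0]},{"xyz":[31,0,-43],"rot":[0,0,0]},{"xyz":[27,0,-46],"rot":[0,0,0]},{"xyz":[19,0,-52],"rot":[0,0,0]},{"xyz":[9,0,-59],"rot":[0,0,0]}]'
python3 -c "
from h import *
show();o=ctrl.get_obs();print(o['qpos'].round(3));
S=lambda s,l:R.from_euler('z',Y)*R.from_euler('x',s)*R.from_euler('y',-l)*R.from_matrix(np.diag([1,-1,-1.]))
delta(N(-60,0,180),S(.25,.628));delta(N(-60,0,180),S(0,0))"
```

```text
t: 17.67
ee_pos: [587.3, -29.6, 107.9]
orientation: [-2.935, -0.221, -0.959]
ft_force: [-0.1, 0.2, -2.3]
width: 49.7
grasp_force: 30.0
nest-frame TCP [ -7.5   0.8 107.9]
[-0.168  0.448  2.189  2.074  0.212 -0.773]
t 17.67 xyz [  0.2   0.7 -89.2] rot [ 0.201 -0.003  0.149] dist 89.0 deg 14.4 F [-0.1  0.2 -2.3] w 49.7 g 30.0
t 17.67 xyz [  0.2   0.7 -89.2] rot [-0.    -0.632  0.002] dist 89.0 deg 36.2 F [-0.1  0.2 -2.3] w 49.7 g 30.0
```

```bash
python3 -m inch '[{"xyz":[0,0,-12],"rot":[0.02,0,0.015]},{"xyz":[0,0.5,-26],"rot":[0.06,0,0.04]},{"xyz":[0,0.5,-40],"rot":[0.1,0,0.07]},{"xyz":[0,0.5,-54],"rot":[0.14,0,0.1]},{"xyz":[0,0.5,-68],"rot":[0.18,0,0.13]},{"xyz":[0,0.5,-80],"rot":[0.2,0,0.15]},{"xyz":[0,0.5,-89],"rot":[0.2,0,0.15]},{"xyz":[0,0.5,-89],"rot":[0.2,0,0.15]},{"xyz":[0,0.5,-89],"rot":[0.2,0,0.15]}]'
python3 -c "
from h import *
show();o=ctrl.get_obs();print(o['qpos'].round(3));
S=lambda s,l:R.from_euler('z',Y)*R.from_euler('x',s)*R.from_euler('y',-l)*R.from_matrix(np.diag([1,-1,-1.]))
for s,l in((.25,.5),(.25,.35),(.2,.2),(.1,.1),(0,0)):delta(N(-80,0,180),S(s,l))"; python3 tip.py | grep -v '\[\['
python3 w.py w5
```

```text
t: 18.42
ee_pos: [535.5, -38.0, 179.7]
orientation: [-2.725, -0.089, -0.863]
ft_force: [0.6, 0.3, -1.8]
width: 49.6
grasp_force: 30.0
nest-frame TCP [-6.000e+01  1.000e-01  1.797e+02]
[-0.364  0.274  2.216  1.273  0.505  0.031]
t 18.42 xyz [-16.    0.1 -12.1] rot [ 0.001 -0.132 -0.001] dist 20.0 deg 7.6 F [ 0.6  0.3 -1.8] w 49.6 g 30.0
t 18.42 xyz [-16.    0.1 -12.1] rot [ 0.001 -0.282 -0.001] dist 20.0 deg 16.2 F [ 0.6  0.3 -1.8] w 49.6 g 30.0
t 18.42 xyz [-16.    0.1 -12.1] rot [-0.045 -0.432 -0.022] dist 20.0 deg 24.9 F [ 0.6  0.3 -1.8] w 49.6 g 30.0
t 18.42 xyz [-16.    0.1 -12.1] rot [-0.141 -0.531 -0.056] dist 20.0 deg 31.6 F [ 0.6  0.3 -1.8] w 49.6 g 30.0
t 18.42 xyz [-16.    0.1 -12.1] rot [-0.241 -0.628 -0.08 ] dist 20.0 deg 38.8 F [ 0.6  0.3 -1.8] w 49.6 g 30.0
orange [425.3 376.7] [array([447.5, -90.3]), array([ 74.5, 358.5]), np.float64(25.1)]
orange [284.  291.1] [array([520.6,  -4.3]), array([70. , 97.9]), np.float64(6.1)]
orange [358.5 304.3] [array([517.7, -80.1]), array([116.3,  27.7]), np.float64(36.3)]
orange [404.8  72.4] [array([ 791.1, -116.5]), array([68.6, 88.6]), np.float64(88.4)]
dot [338.5 397.7] [[435.8 -71.3  46. ]]
dot [187.3 324.7] [[471.4  96.2  46. ]]
dot [379.3 341. ] [[ 489.3 -103.9   46. ]]
dot [396.5 268.5] [[ 557.6 -116.5   46. ]]
white [317.9 166.1] [array([663.5, -16.1]), array([ 31.5, 236.2]), np.float64(8.6)]
white [294.2 170.4] [array([679.7, 141.6]), array([432.4, 821.9]), np.float64(0.7)]
```

```bash
python3 -m inch '[{"xyz":[-8,0,-6],"rot":[0,-0.1,0]},{"xyz":[-16,0,-12],"rot":[0,-0.2,0]},{"xyz":[-16,0,-12],"rot":[0,-0.3,0]},{"xyz":[-16,0,-12],"rot":[-0.05,-0.4,-0.02]},{"xyz":[-16,0,-12],"rot":[-0.12,-0.5,-0.05]},{"xyz":[-16,0,-12],"rot":[-0.2,-0.58,-0.07]},{"xyz":[-16,0,-12],"rot":[-0.241,-0.628,-0.08]},{"xyz":[-16,0,-12],"rot":[-0.241,-0.628,-0.08]},{"xyz":[-16,0,-12],"rot":[-0.241,-0.628,-0.08]},{"xyz":[-16,0,-12],"rot":[-0.241,-0.628,-0.08]}]'
python3 -c "
from h import *
show();o=ctrl.get_obs();print(o['qpos'].round(3));
delta([535,345.3,120],tool(Y,0,False))"; python3 w.py w6 180
python3 -c "
from h import *
b=cv2.imread('pics/w6.png');cv2.imwrite('pics/c6.png',b)"
```

```text
t: 19.4
ee_pos: [515.8, -39.6, 178.9]
orientation: [-3.13, -0.236, 0.002]
ft_force: [-0.6, -0.3, -1.4]
width: 49.8
grasp_force: 30.0
nest-frame TCP [-79.7   1.5 178.9]
[-0.101  0.327  1.9    0.003  0.916  1.318]
t 19.4 xyz [  76.9 -377.5   59.7] rot [-0.002  0.001  0.002] dist 390.0 deg 0.2 F [-0.6 -0.3 -1.4] w 49.8 g 30.0
orange [336.2 399.2] [array([415.6, -97.2]), array([ 20.1, 231. ]), np.float64(8.7)]
orange [283.9 291.3] [array([495.3, -43.9]), array([48.9, 53.8]), np.float64(8.7)]
dot [183.9 353. ] [[302.7  53.5  46. ]]
dot [382.2 342.3] [[ 356.2 -187.7   46. ]]
dot [363.8 173.8] [[ 557.7 -116.5   46. ]]
dot [284.8 173.7] [[545.8 -37.2  46. ]]
dot [206.1 173.7] [[533.8  41.7  46. ]]
white [300.8 140.6] [array([561.4, -30.1]), array([182. , 360.2]), np.float64(8.7)]
```

View pics/c6.png

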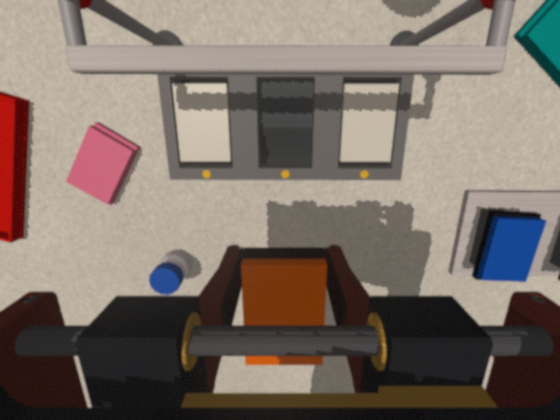

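The view shows orange held squarely at (285,305), the middle pocket empty, and both whites seated. Next is the tray.

```bash
python3 -m inch '[{"xyz":[3,-15,2],"rot":[0,0,0]},{"xyz":[9,-45,6],"rot":[0,0,0]},{"xyz":[17,-83,12],"rot":[0,0,0]},{"xyz":[25,-121,18],"rot":[0,0,0]},{"xyz":[33,-160,24],"rot":[0,0,0]},{"xyz":[41,-199,30],"rot":[0,0,0]},{"xyz":[49,-238,36],"rot":[0,0,0]},{"xyz":[57,-277,42],"rot":[0,0,0]},{"xyz":[65,-315,48],"rot":[0,0,0]},{"xyz":[72,-350,54],"rot":[0,0,0]},{"xyz":[77,-370,60],"rot":[0,0,0]},{"xyz":[77,-377,60],"rot":[0,0,0]}]'
python3 -m inch '[{"xyz":[0,0,0],"rot":[0,0,0]},{"xyz":[0,0,0],"rot":[0,0,0]},{"xyz":[0,0,0],"rot":[0,0,0]}]'
python3 -c "
from h import *
delta([535,345.3,10.5],tool(Y,0,False))
cm=ctrl.camera_model('wrist');im=ctrl.get_image('wrist');cv2.imwrite('pics/w7.png',im[:,:,::-1])
c=max(blobs(im,(0,190,80),(3,255,255),500),key=cv2.contourArea);print([np.round(x,1) for x in rect(cm,c,10)])"
```

```text
t: 20.45
ee_pos: [535.6, 345.3, 118.4]
orientation: [-3.131, -0.235, 0.003]
ft_force: [0.3, -0.5, -1.5]
width: 49.6
grasp_force: 30.0
t: 20.7
ee_pos: [536.2, 341.5, 120.0]
orientation: [-3.133, -0.231, 0.002]
ft_force: [0.9, -0.8, -0.6]
width: 49.7
grasp_force: 30.0
t 20.7 xyz [ -0.5  -3.9 109.5] rot [-0.     0.001 -0.001] dist 110.0 deg 0.1 F [ 0.9 -0.8 -0.6] w 49.7 g 30.0
[array([500.7, 340.8]), array([161.1, 174.3]), np.float64(81.3)]
```

```bash
python3 -m inch '[{"xyz":[0,-2,10],"rot":[0,0,0]},{"xyz":[0,-2,30],"rot":[0,0,0]},{"xyz":[0,-2,50],"rot":[0,0,0]},{"xyz":[0,-2,70],"rot":[0,0,0]},{"xyz":[0,-2,85],"rot":[0,0,0]},{"xyz":[0,-2,95],"rot":[0,0,0]},{"xyz":[0,-2,102],"rot":[0,0,0]},{"xyz":[0,-2,105],"rot":[0,0,0]},{"xyz":[0,-2,107],"rot":[0,0,0]},{"xyz":[0,-2,107],"rot":[0,0,0]}]'
python3 -m inch '[{"xyz":[0,0,1],"rot":[0,0,0]},{"xyz":[0,0,1],"rot":[0,0,0]}]'
python3 -m inch '[{"xyz":[0,0,1],"rot":[0,0,0]},{"xyz":[0,0,1],"rot":[0,0,0]}]'
```

```text
t: 21.58
ee_pos: [536.3, 345.5, 13.2]
orientation: [-3.132, -0.233, -0.0]
ft_force: [-0.4, -0.0, -1.2]
width: 49.8
grasp_force: 30.0
t: 21.75
ee_pos: [536.4, 345.7, 12.6]
orientation: [-3.132, -0.233, -0.001]
ft_force: [0.2, 0.1, -1.0]
width: 49.9
grasp_force: 30.0
t: 21.92
ee_pos: [536.2, 345.5, 11.3]
orientation: [-3.132, -0.233, -0.0]
ft_force: [0.5, -0.2, -1.1]
width: 49.8
grasp_force: 30.0
```

```bash
python3 -m inch '[{"xyz":[0,0,1],"rot":[0,0,0]},{"xyz":[0,0,1],"rot":[0,0,0]}]'
python3 -m inch '[{"xyz":[0,0,1],"rot":[0,0,0]},{"xyz":[0,0,1],"rot":[0,0,0]}]'
python3 -m inch '[{"xyz":[0,0,1],"rot":[0,0,0]},{"xyz":[0,0,1],"rot":[0,0,0]}]'
```

```text
t: 22.08
ee_pos: [536.0, 345.4, 9.9]
orientation: [-3.133, -0.233, 0.001]
ft_force: [0.8, -0.1, -1.5]
width: 49.6
grasp_force: 30.0
t: 22.25
ee_pos: [536.0, 345.4, 9.5]
orientation: [-3.133, -0.233, 0.001]
ft_force: [-2.2, -0.7, 4.7]
width: 49.7
grasp_force: 30.0
t: 22.42
ee_pos: [536.0, 345.4, 9.4]
orientation: [-3.133, -0.233, 0.001]
ft_force: [-4.0, -2.8, 12.2]
width: 50.0
grasp_force: 30.0
```

```bash
python3 -m inch '[{"xyz":[0,0,-1],"rot":[0,0,0]},{"xyz":[0,0,-1],"rot":[0,0,0]},{"xyz":[0,0,-1],"rot":[0,0,0]},{"xyz":[0,0,-1],"rot":[0,0,0]},{"xyz":[0,0,-5],"rot":[0,0,0]},{"xyz":[0,0,-20],"rot":[0,0,0]},{"xyz":[0,0,-50],"rot":[0,0,0]},{"xyz":[0,0,-85],"rot":[0,0,0]},{"xyz":[0,0,-120],"rot":[0,0,0]},{"xyz":[0,0,-150],"rot":[0,0,0]},{"xyz":[0,0,-150],"rot":[0,0,0]}]' 60
python3 - <<'E'
from h import *
delta([440,0,200],tool(Y,0,False))
cm=ctrl.camera_model('top');im=ctrl.get_image('top')
for c in blobs(im,(5,150,60),(20,255,255),60): print('orange',c.mean(0).round(1),[np.round(x,1) for x in rect(cm,c,20)])
# stock tiles: blue rect, stand outline; white face by brightness near (446,221)
im0=cv2.imread('pics/top0.png')[:,:,::-1].copy()
c=[c for c in blobs(im0,(105,150,60),(125,255,255)) if c[:,0].mean()>300 and c[:,0].mean()<480][0];print('blue',[np.round(x,1) for x in rect(cm,c,56)])
p=im0[195:250,425:470];g=cv2.cvtColor(p,cv2.COLOR_RGB2GRAY);print(g[::6,::3])
E
```

```text
t: 23.33
ee_pos: [539.6, 347.5, 166.1]
orientation: [-3.127, -0.232, -0.016]
ft_force: [1.6, 0.6, 0.8]
width: 67.1
grasp_force: 0.0
t 23.33 xyz [-149.5  328.8  -37.1] rot [-0.005 -0.01   0.   ] dist 363.0 deg 0.7 F [1.6 0.6 0.8] w 67.1 g 0.0
orange [149.1 232.6] [array([505.9, 340. ]), array([72.2, 51.8]), np.float64(8.4)]
orange [328.8 121.1] [array([ 771., -117.]), array([62.1, 57.9]), np.float64(63.4)]
blue [array([ 502.6, -285.7]), array([72.7, 49.8]), np.float64(6.2)]
[[143 142 142 142 142 143 143 149 144 144 147 145 145 145 144]
 [139 139 140 139 138 136 138 139 147 146 147 146 144 144 144]
 [137 137  99 110 149 150 150 150 150 150 147 143 143 145 145]
 [139 140 113 118 151 150 151 150 150 150 146 143 147 142 146]
 [139 138 137  53 150 150 150 150 150 150 150 144 142 144 148]
 [137 137 137  53 145 151 150 151 150 150 150 144 142 143 146]
 [135 135 135 109 122 149 151 150 151 149 150 144 144 142 144]
 [136 136 135 136  18  23  46  62  81  82 128 146 141 140 143]
 [136 138 137 139 116 146 145 146 145 142 145 145 143 144 142]
 [144 144 146 147 146 145 147 145 143 145 147 146 141 141 141]]
```

```bash
python3 -c "
from h import *
delta([440,-375,200],tool(np.radians(6.2),0,False))"
python3 -m inch '[{"xyz":[-10,20,-5],"rot":[0,0,0]},{"xyz":[-30,60,-15],"rot":[0,0,0]},{"xyz":[-48,100,-30],"rot":[0,0,0]},{"xyz":[-66,140,-33],"rot":[0,0,0]},{"xyz":[-84,177,-33],"rot":[0,0,0]},{"xyz":[-102,214,-33],"rot":[0,0,0]},{"xyz":[-119,251,-33],"rot":[0,0,0]},{"xyz":[-135,289,-33],"rot":[0,0,0]},{"xyz":[-149,327,-33],"rot":[0,0,0]},{"xyz":[-155,367,-33],"rot":[0,0,0]},{"xyz":[-155,407,-33],"rot":[0,0,0]},{"xyz":[-155,447,-33],"rot":[0,0,0]}]' 0
python3 -c "
from h import *
delta([440,-375,200],tool(np.radians(6.2),0,False))"
```

```text
t 23.38 xyz [-203.7  699.2  -40.9] rot [-0.004 -0.007  0.04 ] dist 729.0 deg 2.4 F [ 0.4  0.7 -0.1] w 67.1 g 0.0
t: 24.38
ee_pos: [447.0, -118.9, 190.5]
orientation: [-3.132, -0.233, 0.003]
ft_force: [1.4, 0.3, -0.1]
width: 87.7
grasp_force: 0.0
t 24.38 xyz [-44.8 252.2  -9.6] rot [-0.001  0.002  0.04 ] dist 256.0 deg 2.3 F [ 1.4  0.3 -0.1] w 87.7 g 0.0
```

```bash
python3 -m inch '[{"xyz":[-7,40,-1],"rot":[0,0,0]},{"xyz":[-14,80,-3],"rot":[0,0,0.01]},{"xyz":[-21,119,-5],"rot":[0,0,0.02]},{"xyz":[-28,158,-6],"rot":[0,0,0.03]},{"xyz":[-35,197,-8],"rot":[0,0,0.04]},{"xyz":[-42,235,-9],"rot":[0,0,0.04]},{"xyz":[-45,252,-9],"rot":[0,0,0.04]},{"xyz":[-45,252,-9],"rot":[0,0,0.04]},{"xyz":[-45,252,-9],"rot":[0,0,0.04]},{"xyz":[-45,252,-9],"rot":[0,0,0.04]}]'
cat > w8.py <<'E'
from h import *
cm=ctrl.camera_model('wrist');im=ctrl.get_image('wrist');cv2.imwrite('pics/w8.png',im[:,:,::-1])
for c in blobs(im,(105,150,50),(125,255,255),800): print('blue',c.mean(0).round(1),[np.round(x,1) for x in rect(cm,c,56)])
for c in blobs(im,(5,0,178),(45,45,255),800): print('white',c.mean(0).round(1),[np.round(x,1) for x in rect(cm,c,56)])
print(proj(cm,[[513,-385,56]]).round(),cv2.cvtColor(im,cv2.COLOR_RGB2HSV)[tuple(proj(cm,[[513,-385,56]])[0].astype(int)[::-1])])
delta([513+30,-382,120],tool(np.radians(6.2),0,False))
E
python3 w8.py
```

```text
t: 25.22
ee_pos: [440.7, -371.4, 199.1]
orientation: [-3.135, -0.171, 0.003]
ft_force: [-0.8, 0.5, -1.0]
width: 87.7
grasp_force: 0.0
blue [503.5 215.2] [array([ 448.6, -615.4]), array([136.3,  33.3]), np.float64(89.8)]
blue [209.2 130.6] [array([ 501.8, -290.3]), array([71.1, 49. ]), np.float64(6.4)]
[[304. 132.]] [ 18  41 170]
t 25.27 xyz [100.4  22.1  79.1] rot [-0.002  0.001  0.001] dist 130.0 deg 0.2 F [0.2 0.8 0.1] w 87.7 g 0.0
```

View pics/w8.png

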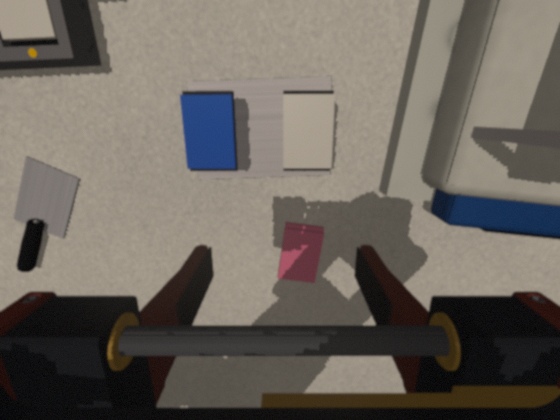

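Run:
```python
from h import *
cw=ctrl.camera_model('wrist');ct=ctrl.camera_model('top')
P=cast(cw,[[283,94],[334,94],[333,168],[283,168]],56);print(P.round(1),P.mean(0))
v=(P[0]+P[1]-P[2]-P[3])/2;print(np.degrees(np.arctan2(v[1],v[0])),np.linalg.norm(v))
def tri(a,b):
    p=[np.array(cw['position']),np.array(ct['position'])];d=[cast(cw,a,0)[0]-p[0],cast(ct,b,0)[0]-p[1]]
    A=np.c_[d[0],-d[1]];s=np.linalg.lstsq(A,p[1]-p[0],rcond=None)[0];q=[p[i]+s[i]*d[i] for i in(0,1)];print(q[0].round(),q[1].round())
tri([433,193],[508,235]);tri([385,190],[478,243])
im=cv2.imread('pics/w8.png')[:,:,::-1];h=cv2.cvtColor(im.copy(),cv2.COLOR_RGB2HSV)
print(h[130,270:345:4].tolist())
```

```text
[[ 546.3 -360.    56. ]
 [ 551.7 -409.1   56. ]
 [ 480.5 -419.6   56. ]
 [ 474.8 -367.8   56. ]] [ 513.35534463 -389.12329541   56.        ]
7.323724384883024 71.92231624349604
[ 473. -511.   91.] [ 475. -518.   94.]
[ 452. -498.    4.] [ 455. -486.   -1.]
[[11, 29, 152], [13, 27, 152], [12, 28, 153], [12, 29, 156], [18, 38, 170], [18, 39, 172], [19, 40, 171], [18, 39, 170], [16, 39, 170], [16, 39, 170], [17, 42, 170], [18, 38, 169], [17, 39, 168], [18, 41, 169], [18, 41, 169], [19, 38, 168], [19, 37, 109], [20, 37, 159], [20, 37, 158]]
```

The view shows stock white with corners (283,94) to (333,168), blue at (209,131), and the pink decoy at (300,250). The machine on the right is about 25 mm clear of the gripper body.

```bash
python3 -m inch '[{"xyz":[15,2,5],"rot":[0,0,0]},{"xyz":[45,6,15],"rot":[0,0,0]},{"xyz":[75,10,30],"rot":[0,0,0]},{"xyz":[95,14,50],"rot":[0,0,-0.01]},{"xyz":[100,16,75],"rot":[0,0,-0.01]},{"xyz":[100,16,95],"rot":[0,0,-0.01]},{"xyz":[100,16,110],"rot":[0,0,-0.01]},{"xyz":[100,16,110],"rot":[0,0,-0.01]},{"xyz":[100,16,110],"rot":[0,0,-0.01]},{"xyz":[100,16,110],"rot":[0,0,-0.01]}]'
python3 - <<'E'
from h import *
delta([543.2,-385.5,45],tool(np.radians(6.8),0,False))
cw=ctrl.camera_model('wrist');im=ctrl.get_image('wrist');cv2.imwrite('pics/w9.png',im[:,:,::-1])
print(proj(cw,[[543.2,-385.5,56],[513.4,-389.1,56],[548,-360,56],[553,-410,56]]).round())
E
```

```text
t: 26.1
ee_pos: [543.5, -377.7, 90.7]
orientation: [3.136, 0.188, 0.001]
ft_force: [0.8, -0.4, 0.2]
width: 87.9
grasp_force: 0.0
t 26.1 xyz [-1.2  7.7 45.7] rot [ 0.001 -0.001  0.001] dist 46.0 deg 0.1 F [ 0.8 -0.4  0.2] w 87.9 g 0.0
[[293. 241.]
 [292. 278.]
 [258. 232.]
 [328. 233.]]
```

View pics/w9.png

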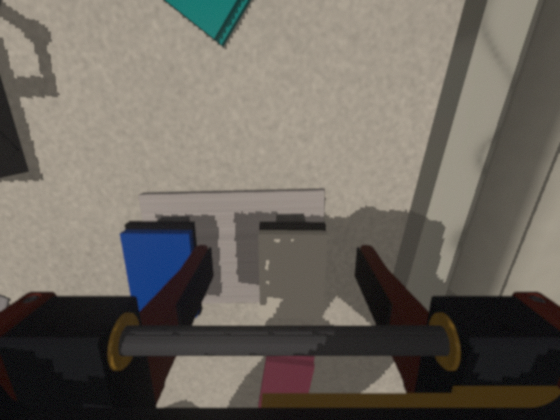

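The white tile's far edge at (259,232)–(327,231) matches the prediction. I descend and grip.

```bash
python3 -m inch '[{"xyz":[-1,8,5],"rot":[0,0,0]},{"xyz":[-1,8,15],"rot":[0,0,0]},{"xyz":[-1,8,27],"rot":[0,0,0]},{"xyz":[-1,8,37],"rot":[0,0,0]},{"xyz":[-1,8,43],"rot":[0,0,0]},{"xyz":[-1,8,45.5],"rot":[0,0,0]},{"xyz":[-1,8,45.5],"rot":[0,0,0]},{"xyz":[-1,8,45.5],"rot":[0,0,0]}]'
python3 -c "
from h import *
delta([543.2,-385.5,45],tool(np.radians(6.8),0,False))"
python3 -m inch '[{"xyz":[0,0,0],"rot":[0,0,0]},{"xyz":[0,0,0],"rot":[0,0,0]},{"xyz":[0,0,0],"rot":[0,0,0]},{"xyz":[0,0,0],"rot":[0,0,0]},{"xyz":[0,0,0],"rot":[0,0,0]},{"xyz":[0,0,0],"rot":[0,0,0]},{"xyz":[0,0,0],"rot":[0,0,0]}]' 255
```

```text
t: 26.82
ee_pos: [542.3, -386.2, 44.1]
orientation: [-3.136, -0.186, 0.001]
ft_force: [-1.0, 0.0, -0.2]
width: 87.9
grasp_force: 0.0
t 26.82 xyz [ 1.  -0.6 -0.9] rot [-0.001  0.001 -0.   ] dist 1.0 deg 0.1 F [-1.   0.  -0.2] w 87.9 g 0.0
t: 27.4
ee_pos: [542.4, -386.2, 44.5]
orientation: [-3.136, -0.186, 0.0]
ft_force: [-0.1, 0.4, 1.0]
width: 49.5
grasp_force: 29.8
```

```bash
python3 -m inch '[{"xyz":[0,0,-5],"rot":[0,0,0]},{"xyz":[0,0,-15],"rot":[0,0,0]},{"xyz":[0,0,-35],"rot":[0,0,0]},{"xyz":[0,0,-65],"rot":[0,0,0]},{"xyz":[0,0,-95],"rot":[0,0,0]},{"xyz":[0,0,-120],"rot":[0,0,0]},{"xyz":[0,0,-135],"rot":[0,0,0]},{"xyz":[0,0,-135],"rot":[0,0,0]},{"xyz":[0,0,-135],"rot":[0,0,0]}]'
python3 -c "
from h import *
delta(N(-60,0,180),tool(Y,0,False))
cm=ctrl.camera_model('top');im=ctrl.get_image('top')
c=[c for c in blobs(im,(105,150,60),(125,255,255)) if c[:,0].mean()>300 and c[:,0].mean()<480];print('blue',[np.round(x,1) for x in rect(cm,c[0],56)] if c else None)"
```

```text
t: 28.15
ee_pos: [542.7, -386.6, 180.6]
orientation: [3.135, 0.186, 0.002]
ft_force: [1.2, -0.7, -1.4]
width: 49.9
grasp_force: 29.9
t 28.15 xyz [ 3.400e+01 -3.468e+02  1.000e-01] rot [ 0.001 -0.001 -0.03 ] dist 348.0 deg 1.7 F [ 1.2 -0.7 -1.4] w 49.9 g 29.9
blue [array([ 502.6, -285.7]), array([72.7, 49.8]), np.float64(6.2)]
```

```bash
python3 -m inch '[{"xyz":[1,-12,0],"rot":[0,0,0]},{"xyz":[4,-40,0],"rot":[0,0,0]},{"xyz":[8,-80,0],"rot":[0,0,-0.01]},{"xyz":[12,-120,0],"rot":[0,0,-0.01]},{"xyz":[16,-160,0],"rot":[0,0,-0.02]},{"xyz":[20,-200,0],"rot":[0,0,-0.02]},{"xyz":[24,-240,0],"rot":[0,0,-0.03]},{"xyz":[28,-280,0],"rot":[0,0,-0.03]},{"xyz":[31,-315,0],"rot":[0,0,-0.03]},{"xyz":[34,-338,0],"rot":[0,0,-0.03]},{"xyz":[34,-347,0],"rot":[0,0,-0.03]},{"xyz":[34,-347,0],"rot":[0,0,-0.03]}]'
python3 -m inch '[{"xyz":[0,0,0],"rot":[0,0,0]},{"xyz":[0,0,0],"rot":[0,0,0]}]'
python3 -c "
from h import *
show()
S=lambda s,l:R.from_euler('z',Y)*R.from_euler('x',s)*R.from_euler('y',-l)*R.from_matrix(np.diag([1,-1,-1.]))
for s,l in((.1,.1),(.2,.25),(.25,.628)):delta(N(-60,0,180),S(s,l))"
```

```text
t: 29.2
ee_pos: [533.7, -35.4, 178.2]
orientation: [-3.132, -0.238, 0.005]
ft_force: [0.8, -0.2, -2.3]
width: 49.7
grasp_force: 29.9
t: 29.37
ee_pos: [534.9, -38.6, 178.9]
orientation: [-3.133, -0.232, 0.002]
ft_force: [-0.2, -0.5, -1.5]
width: 49.7
grasp_force: 29.9
nest-frame TCP [-60.6  -0.3 178.9]
t 29.37 xyz [ 0.6 -0.3 -1.1] rot [0.1   0.101 0.004] dist 1.0 deg 8.1 F [-0.2 -0.5 -1.5] w 49.7 g 29.9
t 29.37 xyz [ 0.6 -0.3 -1.1] rot [0.199 0.25  0.024] dist 1.0 deg 18.4 F [-0.2 -0.5 -1.5] w 49.7 g 29.9
t 29.37 xyz [ 0.6 -0.3 -1.1] rot [0.242 0.626 0.078] dist 1.0 deg 38.7 F [-0.2 -0.5 -1.5] w 49.7 g 29.9
```

```bash
python3 -m inch '[{"xyz":[0,0,0],"rot":[0.05,0.08,0]},{"xyz":[0,0,0],"rot":[0.1,0.16,0.01]},{"xyz":[0,0,0],"rot":[0.16,0.24,0.02]},{"xyz":[0,0,0],"rot":[0.2,0.33,0.03]},{"xyz":[0,0,0],"rot":[0.23,0.43,0.05]},{"xyz":[0,0,0],"rot":[0.24,0.53,0.07]},{"xyz":[0,0,0],"rot":[0.242,0.626,0.078]},{"xyz":[0,0,0],"rot":[0.242,0.626,0.078]},{"xyz":[0,0,0],"rot":[0.242,0.626,0.078]},{"xyz":[0,0,0],"rot":[0.242,0.626,0.078]}]'
python3 -c "
from h import *
show();o=ctrl.get_obs();print(o['qpos'].round(3))
S=lambda s,l:R.from_euler('z',Y)*R.from_euler('x',s)*R.from_euler('y',-l)*R.from_matrix(np.diag([1,-1,-1.]))
delta(N(-35,.9,140),S(.25,.628))
delta(N(-8,.9,110),S(0,.628))"
```

```text
t: 30.2
ee_pos: [534.2, -39.0, 178.7]
orientation: [-2.726, -0.087, -0.855]
ft_force: [0.5, -0.1, -1.4]
width: 49.6
grasp_force: 29.8
nest-frame TCP [-61.4  -0.6 178.7]
[-0.367  0.275  2.216  1.262  0.508  0.04 ]
t 30.2 xyz [-0.8  8.1 46.1] rot [ 0.     0.001 -0.003] dist 47.0 deg 0.2 F [ 0.5 -0.1 -1.4] w 49.6 g 29.8
t 30.2 xyz [ 4.  15.5 85.5] rot [-0.202  0.001 -0.15 ] dist 87.0 deg 14.4 F [ 0.5 -0.1 -1.4] w 49.6 g 29.8
```

```bash
python3 -m inch '[{"xyz":[0,2,10],"rot":[0,0,0]},{"xyz":[0,4,22],"rot":[0,0,0]},{"xyz":[-1,6,34],"rot":[0,0,0]},{"xyz":[-1,8,46],"rot":[-0.03,0,-0.02]},{"xyz":[0,10,56],"rot":[-0.07,0,-0.05]},{"xyz":[1,12,66],"rot":[-0.11,0,-0.08]},{"xyz":[2,14,76],"rot":[-0.15,0,-0.11]},{"xyz":[4,15.5,85.5],"rot":[-0.19,0,-0.14]},{"xyz":[4,15.5,85.5],"rot":[-0.202,0.001,-0.15]},{"xyz":[4,15.5,85.5],"rot":[-0.202,0.001,-0.15]},{"xyz":[4,15.5,85.5],"rot":[-0.202,0.001,-0.15]},{"xyz":[4,15.5,85.5],"rot":[-0.202,0.001,-0.15]}]'
python3 -c "
from h import *
show();o=ctrl.get_obs();print(o['qpos'].round(3))
a=np.radians(36)
delta(N(19.5,.9,104),tool(Y,a,False))
delta(N(19.5,.9,54.5),tool(Y,a,False))"
```

```text
t: 31.2
ee_pos: [588.7, -28.4, 111.4]
orientation: [-2.935, -0.223, -0.959]
ft_force: [0.1, 0.4, -0.7]
width: 49.8
grasp_force: 29.9
nest-frame TCP [ -5.9   1.8 111.4]
[-0.165  0.441  2.186  2.035  0.206 -0.731]
t 31.2 xyz [16.1  1.  20.9] rot [-0.001 -0.003  0.003] dist 26.0 deg 0.3 F [ 0.1  0.4 -0.7] w 49.8 g 29.9
t 31.2 xyz [-13.1   1.   60.9] rot [-0.001 -0.003  0.003] dist 62.0 deg 0.3 F [ 0.1  0.4 -0.7] w 49.8 g 29.9
```

```bash
python3 -m inch '[{"xyz":[6,0.5,8],"rot":[0,0,0]},{"xyz":[12,1,16],"rot":[0,0,0]},{"xyz":[16,1,21],"rot":[0,0,0]},{"xyz":[16,1,21],"rot":[0,0,0]},{"xyz":[13,1,25],"rot":[0,0,0]},{"xyz":[9,1,31],"rot":[0,0,0]},{"xyz":[5,1,36.5],"rot":[0,0,0]},{"xyz":[1,1,42],"rot":[0,0,0]},{"xyz":[-3,1,47.5],"rot":[0,0,0]},{"xyz":[-6,1,51],"rot":[0,0,0]},{"xyz":[-6,1,51],"rot":[0,0,0]},{"xyz":[-6,1,51],"rot":[0,0,0]}]'
python3 -c "
from h import *
show()
a=np.radians(36)
delta(N(19.7,.9,53.5),tool(Y,a,False))"
```

```text
t: 32.2
ee_pos: [612.8, -25.5, 65.7]
orientation: [-2.936, -0.223, -0.956]
ft_force: [0.1, 1.0, -1.5]
width: 50.1
grasp_force: 29.8
nest-frame TCP [18.3  1.1 65.7]
t 32.2 xyz [-6.1  0.2 10.7] rot [-0.001 -0.001  0.003] dist 12.0 deg 0.2 F [ 0.1  1.  -1.5] w 50.1 g 29.8
```

```bash
python3 -m inch '[{"xyz":[-1,0,2],"rot":[0,0,0]},{"xyz":[-2,0,4],"rot":[0,0,0]},{"xyz":[-3.5,0,6],"rot":[0,0,0]},{"xyz":[-4.5,0,8],"rot":[0,0,0]},{"xyz":[-4.5,0,8],"rot":[0,0,0]}]'
python3 -m inch '[{"xyz":[-0.6,0,1],"rot":[0,0,0]},{"xyz":[-0.6,0,1],"rot":[0,0,0]}]'
python3 -m inch '[{"xyz":[-0.6,0,1],"rot":[0,0,0]},{"xyz":[-0.6,0,1],"rot":[0,0,0]}]'
python3 -c "
from h import *
show()"
```

```text
t: 32.62
ee_pos: [613.9, -25.3, 56.6]
orientation: [-2.936, -0.223, -0.957]
ft_force: [0.5, -0.7, -0.8]
width: 49.8
grasp_force: 29.8
t: 32.78
ee_pos: [614.1, -25.3, 55.7]
orientation: [-2.936, -0.223, -0.957]
ft_force: [-0.3, -1.6, -1.5]
width: 49.8
grasp_force: 29.8
t: 32.95
ee_pos: [614.2, -25.3, 54.6]
orientation: [-2.936, -0.223, -0.957]
ft_force: [0.7, -1.2, -1.7]
width: 49.6
grasp_force: 29.8
nest-frame TCP [19.8  1.1 54.6]
```

```bash
python3 -m inch '[{"xyz":[-0.4,0,0.6],"rot":[0,0,0]},{"xyz":[-0.4,0,0.6],"rot":[0,0,0]}]'
python3 -m inch '[{"xyz":[-0.4,0,0.6],"rot":[0,0,0]},{"xyz":[-0.4,0,0.6],"rot":[0,0,0]}]'
python3 -c "
from h import *
show()"
```

```text
t: 33.12
ee_pos: [614.3, -25.3, 54.0]
orientation: [-2.936, -0.223, -0.958]
ft_force: [-0.4, -0.5, 0.3]
width: 49.9
grasp_force: 29.8
t: 33.28
ee_pos: [614.6, -25.3, 53.6]
orientation: [-2.935, -0.223, -0.959]
ft_force: [-1.6, 0.4, 4.0]
width: 49.9
grasp_force: 29.9
nest-frame TCP [20.2  1.1 53.6]
```

```bash
python3 -m inch '[{"xyz":[0,0,0],"rot":[0,0,0]},{"xyz":[0,0,0],"rot":[0,0,0]},{"xyz":[0,0,0],"rot":[0,0,0]},{"xyz":[0,0,0],"rot":[0,0,0]},{"xyz":[0,0,-3],"rot":[0,0,0]},{"xyz":[0,0,-10],"rot":[0,0,0]},{"xyz":[0,0,-20],"rot":[0,0,0]},{"xyz":[0,0,-32],"rot":[0,0,0]},{"xyz":[0,0,-40],"rot":[0,0,0]},{"xyz":[0,0,-40],"rot":[0,0,0]}]' 0
python3 -m inch '[{"xyz":[0,0,0],"rot":[0,0,0]},{"xyz":[0,0,0],"rot":[0,0,0]},{"xyz":[0,0,0],"rot":[0,0,0]},{"xyz":[0,0,0],"rot":[0,0,0]},{"xyz":[0,0,0],"rot":[0,0,0]},{"xyz":[0,0,0],"rot":[0,0,0]},{"xyz":[0,0,0],"rot":[0,0,0]},{"xyz":[0,0,0],"rot":[0,0,0]},{"xyz":[0,0,0],"rot":[0,0,0]}]' 255
python3 -c "
from h import *
show();a=np.radians(36)
delta(N(15,.9,74),tool(Y,a,False));delta(N(22,.9,52),tool(Y,a,False))
b=ctrl.get_image('wrist');im=ctrl.get_image('side')
cv2.imwrite('pics/c9.png',np.hstack([cv2.resize(im[180:260,240:340],(450,360),interpolation=2),cv2.resize(b,(480,360))[:,65:415]])[:,:,::-1])"
```

```text
t: 34.12
ee_pos: [590.3, -29.0, 86.9]
orientation: [-2.936, -0.223, -0.959]
ft_force: [0.1, 0.6, 0.3]
width: 87.9
grasp_force: 0.0
t: 34.87
ee_pos: [590.9, -28.8, 85.4]
orientation: [-2.936, -0.223, -0.957]
ft_force: [-0.7, -0.0, 0.4]
width: 30.8
grasp_force: 0.0
nest-frame TCP [-3.7  1.1 85.4]
t 34.87 xyz [ 8.4  0.2 20.3] rot [-0.001 -0.002  0.003] dist 22.0 deg 0.2 F [-0.7 -0.   0.4] w 30.8 g 0.0
t 34.87 xyz [ 1.1  0.2 42.2] rot [-0.001 -0.002  0.003] dist 42.0 deg 0.2 F [-0.7 -0.   0.4] w 30.8 g 0.0
```

View pics/c9.png

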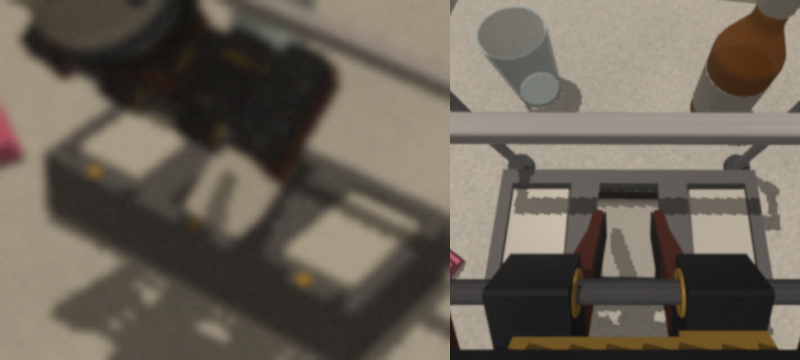

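White tile is tipped in the middle pocket (wrist crop ~(630,230)), neighbours seated. Press the raised end.

```bash
python3 -m inch '[{"xyz":[3,0,0],"rot":[0,0,0]},{"xyz":[3,0,0],"rot":[0,0,0]},{"xyz":[3,0,6],"rot":[0,0,0]},{"xyz":[3,0,14],"rot":[0,0,0]},{"xyz":[3,0,20],"rot":[0,0,0]},{"xyz":[3,0,24],"rot":[0,0,0]},{"xyz":[3,0,27],"rot":[0,0,0]},{"xyz":[3,0,30],"rot":[0,0,0]},{"xyz":[3,0,33],"rot":[0,0,0]},{"xyz":[3,0,36],"rot":[0,0,0]},{"xyz":[3,0,38],"rot":[0,0,0]},{"xyz":[3,0,38],"rot":[0,0,0]}]'
python3 -c "
from h import *
show()"
python3 -m inch '[{"xyz":[0,0,1],"rot":[0,0,0]},{"xyz":[0,0,2],"rot":[0,0,0]},{"xyz":[0,0,3],"rot":[0,0,0]},{"xyz":[-0.5,0,4],"rot":[0,0,0]},{"xyz":[-0.5,0,4],"rot":[0,0,0]}]'
python3 -c "
from h import *
show()"
```

```text
t: 35.97
ee_pos: [615.6, -25.1, 56.3]
orientation: [-2.936, -0.223, -0.957]
ft_force: [-0.4, 0.9, -0.2]
width: 0.7
grasp_force: 0.0
nest-frame TCP [21.2  1.1 56.3]
t: 36.38
ee_pos: [617.4, -24.8, 52.9]
orientation: [-2.936, -0.223, -0.957]
ft_force: [-0.2, 0.9, 1.1]
width: 0.6
grasp_force: 0.0
nest-frame TCP [23.   1.1 52.9]
```

```bash
python3 -m inch '[{"xyz":[-0.6,0,0.8],"rot":[0,0,0]},{"xyz":[-0.6,0,0.8],"rot":[0,0,0]},{"xyz":[-0.6,0,0.8],"rot":[0,0,0]}]'
python3 -m inch '[{"xyz":[-0.6,0,0.8],"rot":[0,0,0]},{"xyz":[-0.6,0,0.8],"rot":[0,0,0]},{"xyz":[-0.6,0,0.8],"rot":[0,0,0]}]'
python3 -c "
from h import *
show()"
```

```text
t: 36.63
ee_pos: [617.5, -24.8, 52.3]
orientation: [-2.935, -0.223, -0.958]
ft_force: [-1.5, 0.7, 3.9]
width: 0.3
grasp_force: 1.5
t: 36.88
ee_pos: [617.7, -24.8, 51.9]
orientation: [-2.935, -0.223, -0.96]
ft_force: [-5.1, -1.0, 10.6]
width: 0.7
grasp_force: 5.2
nest-frame TCP [23.3  1.1 51.9]
```

Firm contact at flush height. I back out and check.

```bash
python3 -m inch '[{"xyz":[1,0,-2],"rot":[0,0,0]},{"xyz":[1,0,-12],"rot":[0,0,0]},{"xyz":[1,0,-30],"rot":[0,0,0]},{"xyz":[1,0,-55],"rot":[0,0,0]},{"xyz":[1,0,-80],"rot":[0.03,0,0.02]},{"xyz":[1,0,-95],"rot":[0.07,0,0.05]},{"xyz":[1,0,-110],"rot":[0.11,0,0.08]},{"xyz":[1,0,-125],"rot":[0.16,0,0.12]},{"xyz":[1,0,-140],"rot":[0.2,0,0.15]},{"xyz":[1,0,-150],"rot":[0.2,0,0.15]},{"xyz":[1,0,-150],"rot":[0.2,0,0.15]}]'
python3 - <<'E'
from h import *
show();o=ctrl.get_obs();print(o['qpos'].round(3))
S=lambda s,l:R.from_euler('z',Y)*R.from_euler('x',s)*R.from_euler('y',-l)*R.from_matrix(np.diag([1,-1,-1.]))
delta(N(-130,0,210),S(0,0))
E
```

```text
t: 37.8
ee_pos: [530.5, -39.0, 174.1]
orientation: [-2.727, -0.089, -0.863]
ft_force: [0.8, -1.0, -0.4]
width: 0.5
grasp_force: 0.0
nest-frame TCP [-6.500e+01 -1.000e-01  1.741e+02]
[-0.37   0.281  2.229  1.303  0.501 -0.01 ]
t 37.8 xyz [-31.9  -8.8 -66.4] rot [-0.239 -0.628 -0.08 ] dist 74.0 deg 38.8 F [ 0.8 -1.  -0.4] w 0.5 g 0.0
```

```bash
python3 -m inch '[{"xyz":[-6,-1,-12],"rot":[0,-0.1,0]},{"xyz":[-12,-3,-24],"rot":[0,-0.2,0]},{"xyz":[-18,-5,-36],"rot":[0,-0.3,0]},{"xyz":[-24,-7,-48],"rot":[-0.05,-0.4,-0.02]},{"xyz":[-30,-8,-60],"rot":[-0.12,-0.5,-0.05]},{"xyz":[-32,-9,-66],"rot":[-0.2,-0.58,-0.07]},{"xyz":[-32,-9,-66],"rot":[-0.239,-0.628,-0.08]},{"xyz":[-32,-9,-66],"rot":[-0.239,-0.628,-0.08]},{"xyz":[-32,-9,-66],"rot":[-0.239,-0.628,-0.08]},{"xyz":[-32,-9,-66],"rot":[-0.239,-0.628,-0.08]}]'
cat > fin.py <<'E'
from h import *
show()
w=ctrl.get_image('wrist');s=ctrl.get_image('side');t=ctrl.get_image('top')
a=cv2.resize(s[185:255,240:345],(400,267),interpolation=2);b=cv2.resize(t[150:260,100:350],(400,176),interpolation=2)
l=np.vstack([a,b,np.zeros((557-443,400,3),np.uint8)]);r=cv2.resize(w[0:300,130:430],(400,400),interpolation=2)
r=np.vstack([r,np.zeros((157,400,3),np.uint8)]);cv2.imwrite('pics/fin.png',np.hstack([l,r])[:,:,::-1])
# edges of the three white faces in the wrist picture, on z=46, in the nest frame
cm=ctrl.camera_model('wrist');h=cv2.cvtColor(w,cv2.COLOR_RGB2GRAY)
for y in(80,0,-80):
    q=[N(x,y+10,46) for x in np.arange(-50,48,1.)];p=proj(cm,q).round().astype(int)
    print(y,[int(h[b,a]) if 0<=b<420 and 0<=a<560 else -1 for a,b in p][::2])
E
python3 fin.py
```

```text
t: 38.63
ee_pos: [466.9, -45.6, 207.6]
orientation: [-3.129, -0.241, 0.001]
ft_force: [0.8, -0.4, -0.2]
width: 0.5
grasp_force: 0.0
nest-frame TCP [-128.9    2.8  207.6]
80 [89, 87, 78, 48, 37, 60, 134, 163, 163, 164, 163, 164, 164, 164, 166, 164, 165, 165, 166, 167, 168, 167, 169, 168, 168, 168, 168, 167, 168, 164, 136, 95, 90, 92, 91, 93, 91, 91, 95, 97, 99, 128, 61, 38, 43, 59, 63, 50, 51]
0 [86, 87, 74, 46, 48, 121, 158, 160, 160, 159, 162, 161, 162, 162, 162, 161, 163, 163, 164, 164, 164, 165, 163, 165, 164, 164, 165, 164, 166, 167, 152, 112, 97, 97, 96, 97, 97, 114, 157, 168, 166, 131, 47, 40, 45, 83, 88, 87, 88]
-80 [84, 83, 68, 39, 34, 71, 140, 153, 154, 153, 152, 153, 153, 153, 153, 154, 153, 156, 155, 154, 154, 153, 154, 154, 153, 155, 153, 153, 156, 153, 129, 95, 92, 93, 94, 93, 93, 97, 125, 154, 154, 148, 85, 41, 45, 82, 83, 83, 85]
```

View pics/fin.png

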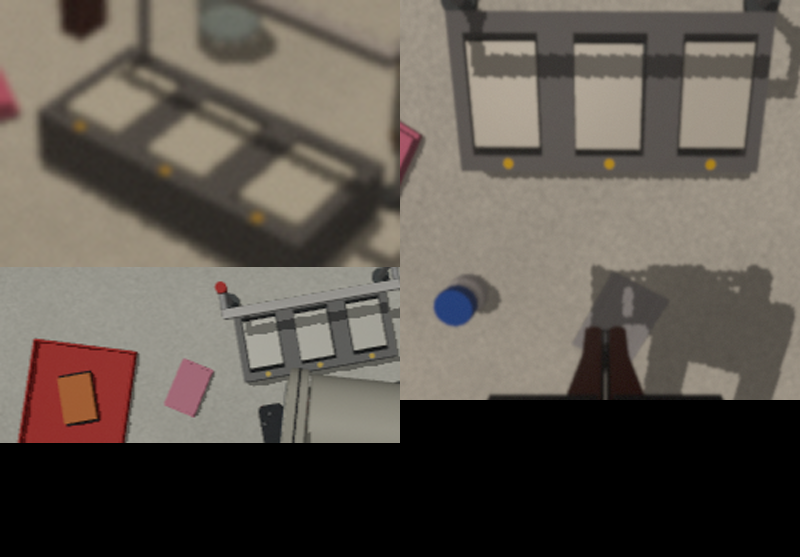

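The picture shows three white tiles lying flush in the nest block and the orange tile flat, face up, in the tray at (77,398). Everything else is where it was, so I hand the job in.

```bash
python3 -c "
from workcell import ctrl
print(ctrl.close_job())"
```

```text
the job is handed in; nothing more can be done
None
```

The orange tile lies flat, face up, in the red return tray, the stock white tile is seated flush in the middle pocket, and the job was handed in with about 39 s on the robot's clock.

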